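Tuck the blue test tile into the weighted tile press

TASK

A cup has been left in front of the tile press: first stand it upright in the middle of the banding wheel. Then take the blue test tile from its sloping stand and slide it under the press's weighted arm, flat on top of the pile of white tiles, square with them and fully home against the back stop, and let go so that the arm holds it down. Do not disturb the pile, and leave the terracotta tile, the bottle, the vase and the jar where they are.

Things in the scene. Friction and masses are not known exactly. Their poses are not given: they have to be found in the camera images.
- press: Fixed tile press. Origin on the table under the middle of the pile; x points from the open mouth to the back stop (the way tiles slide in; roughly to the robot's left), z up. Board 300 x 100 x 10 mm at x -165..+135. On it a plinth 40 mm wide, x -50..+65, top z 25 mm, carries the pile. Cheeks (inner faces y +-25.5, outer +-31.5, x 10..60, top z 36) flank the pile.
- back_stop (a point): Top middle of the front face of the aluminium back stop: press x +61.5, z 58 mm. The stop is 60 mm wide.
- lip_tip (a point): Front lower edge of the arm's sloping guide lip, 30 mm wide: press x -53, z 62 mm at the start. From here its underside falls at 28 degrees to the foot (x -14, z 42 mm). A tile slid in under the lip, top face about 7 to 11 mm above the pile, lifts the arm by itself.
- weight_top (a point): Top centre of the arm's red round weight, 52 mm across: press x -19 mm; it stands on the bar from z 80 to z 162 mm. A vertical gripper holding the outer end of a tile that is home would run into it: lean the tool back, away from the weight, by about 35 degrees.
- press_arm (a joint): Weighted arm, hinged along the press's y at x +100, z 75 mm; rad: 0 with its foot on the two-tile pile (the start), growing as the front rises, about 0.073 with one more tile under it. It does not stay up: it falls by its weight and presses with 3 to 5 N at the foot. Its steel bar, 30 mm wide, underside z 70 mm, reaches from the hinge to x -48 mm.
- foot_pad (a point): Lowest line of the arm's round rubber foot (8 mm radius), in the arm's middle: press x -10 mm, z 41 mm at the start.
- tile_home (a point): Where the centre of the new tile belongs: press frame (0, 0, 45 mm), axes as the press. Against the back stop the centre is at x +1.5 mm.
- tile_blue_center (a point): Blue glazed tile to be tucked in, 120 x 56 x 8 mm, 110 g (0.7 to 1.3 times), loose. Point at its centre; x along its 120 mm length, y across its 56 mm width, z its normal. It lies on its stand sloping 35 degrees, its x pointing down the slope.
- stand_blue: Fixed wooden stand of the blue tile; origin on the table, 55 mm under the tile's centre. Base 120 x 66 x 8 mm. Its deck, 32 mm wide (the tile overhangs 12 mm each side), falls 35 degrees towards the stand's +x, with a small ledge at the foot, flush with the tile's face. The tile's upper end lies towards -x.
- tile_clay_center (a point): Terracotta tile of the same size on its own stand like the other; leave it alone. Point at its centre, axes as for the blue tile.
- stand_clay: Fixed wooden stand of the terracotta tile, like stand_blue.
- pile0_center (a point): Centre of the lower white tile of the pile (120 x 46 x 8 mm, narrower than the blue one, loose), at press (0, 0, 29 mm).
- pile1_center (a point): Centre of the upper white tile of the pile (120 x 46 x 8 mm, narrower than the blue one, loose), at press (0, 0, 37 mm); the new tile goes on top of it.
- cup_center (a point): White tumbler left on the press board in front of the mouth, height 66 mm, 62 mm across the rim and narrower below, wall 4 mm, about 150 g, loose. Point on its axis half-way up (33 mm above its foot), z up.
- cup: The same cup; origin at the centre of its foot.
- wheel_top (a point): Centre of the top of the fixed banding wheel (grey turntable, white disc on top), 116 mm across, top at z 36 mm. It does not turn.
- wheel: The banding wheel, origin on the table under its centre.
- tile_blue: The blue tile; origin and axes as its centre point.
- glaze: Amber glaze bottle, 60 mm across, 115 mm tall, loose; origin under its foot. A bystander.
- vase: Small white gourd vase, 56 mm across, 80 mm tall, loose, between the robot and the press; origin under its foot. A bystander.
- jar: Small clear jar with green cap, 50 mm across, 72 mm tall, loose, beyond the press; origin under its foot. A bystander.
Not all that is in view belongs to the job. Leave any pink or purple look-alike of the cup alone.

How it is judged:
On the way, in this order (a step that is already met when the one before it is completed fails the run):
1. the cup stands upright in the middle of the banding wheel (horizontal distance between cup_center and wheel_top below 0.025 m and angle between cup_center's own z axis and vertical below 0.1 rad and contact force between cup and wheel above 0.3 N), for 0.2 s.
2. the blue tile lies under the arm, on the pile, home against the back stop (x of tile_blue_center in the frame of press between -0.006 and 0.006 m and y of tile_blue_center in the frame of press between -0.008 and 0.008 m and z of tile_blue_center in the frame of press between 0.0415 and 0.0485 m and angle between the x axis of tile_blue_center and the x axis of press, either way round below 0.12 rad and value of joint press_arm between 0.05 and 0.1 rad), for 0.2 s.
At the end, for the whole second after the job is handed in: Cup upright on the wheel within 25 mm of its middle. Blue tile on the pile under the arm's foot, within 6 mm lengthwise, 8 mm sideways, 3.5 mm in height of home, square within 0.12 rad. White tiles still in the pile within 8 mm. Arm, tile and cup at rest (all of step 1 and all of step 2 and x of each of pile0_center, pile1_center in the frame of press above -0.008 m and y of pile0_center in the frame of press between -0.008 and 0.008 m and z of pile0_center in the frame of press between 0.0255 and 0.0325 m and y of pile1_center in the frame of press between -0.008 and 0.008 m and z of pile1_center in the frame of press between 0.0335 and 0.0405 m and linear speed of each of tile_blue, cup below 0.02 m/s and velocity of joint press_arm between -0.05 and 0.05 rad/s); the robot touches nothing.
It fails at once if the terracotta tile, bottle, vase or jar moved by more than 15 mm (distance of any of tile_clay_center, glaze, vase, jar from where it was at the start of the episode above 0.015 m).
It fails at once if a white tile of the pile shifted by more than 12 mm (distance of any of pile0_center, pile1_center from where it was at the start of the episode above 0.012 m).
It fails at once if the cup tipped over (angle between cup_center's own z axis and vertical above 0.7 rad).
It also fails if it takes over 64 s, if anything falls off the work surface, if the arm or the gripper's body presses on something with over 40 N, if the wrist force passes 120 N, or if a joint passes its speed limit or range.

ROBOT

A 6-joint arm with a two-finger parallel gripper is mounted at the origin on the work surface. World frame = base frame: x ahead of the robot, y to its left, z up, the work surface at z = 0. Lengths are in m, angles in rad, forces in N, time in s.
With the tool pointing down it reaches from about 0.3 to 0.875 m from the base axis. Payload 6.4 kg.
Tool frame: the origin (TCP) lies at the very end of the fingers, on their centre line; the grasp point (between the pads) lies 19 mm behind it; z points along the fingers, y is the direction in which the jaws open and shut (so a half turn about z gives the same grasp; the last joint's range is limited). The gripper opens to 85 mm and grips with 20 to 120 N. Pads are 22 mm wide; open, the fingers measure 114 mm over their backs; the gripper's body (76 mm by 85 mm) begins 54 mm behind the grasp point. The pads swing forward as they close: fully open they stand 13 mm farther back than shut.
Start: joints at [0.949, 0.181, 1.607, -0, 1.354, -0.206], TCP at [0.232, 0.526, 0.231] pointing down, gripper open.
Joint ranges: [-2.99, 2.99], [-0.89, 2.07], [0.3, 2.58], [-1.14, 4.28], [0, 2.63], [-3.12, 3.12]. Speed limits (rad/s): [2.57, 2.57, 3.01, 3.14, 3.14, 3.14].

INTERFACE

Orientations are given as a unit quaternion [w, x, y, z].
In Python, from bench import * gives the robot as it stands.
- The arm moves only by the tool arm_command, never from a script. Its argument "motion" is text: rows parted by semicolons, each of 7 numbers parted by spaces: the shift along the tool's x, y, z in units of 0.2 m (1.0 is 0.2 m), then the turn, a rotation vector about the tool's x, y, z in units of 60 degrees (1.0 is 60 degrees), then the opening, from 0 (shut) to 1 (fully open). In form: tx ty tz ax ay az grip; .... A call has 1 to 10 rows; each row shifts and turns the pose as measured when the row begins, along the tool's axes as they then stand; what a row does not reach is not made up. A row lasts 1/12 s, in which the tool goes at most 41.7 mm and 7.16 degrees, less where a joint would pass 70% of its speed; a pose out of reach is approached as far as the arm can. A call with a number of a shift or a turn outside -1 to 1 is refused whole. A call with a gripper value outside its range is refused whole. The fingers move at their own pace and stop on an object; the grip force is fixed at half the most. Time passes only in rows, so rows that do not move let the fingers close. It gives the time, the measured TCP pose, the force and the opening at its end, in the units of the state.
- get_obs(): the state, without advancing time (a new reading comes with each control period).
- camera(name): name is "scene" or "side" or "wrist"; returns a dict with "img" (480x640x3 uint8, red, green, blue), "intrinsics" (3x3 intrinsics, pixels), "distortion" ([k1, k2, p1, p2, k3] as OpenCV has them; the pictures are not rectified), "pose" (4x4, takes a point from camera to world coordinates); the wrist camera has in their place "mount" (4x4, takes a point from camera to tool coordinates, whose origin is the TCP and whose axes are the flange's). Camera axes: x right, y down, z forward; pixel columns grow to the right and rows downward; lengths in m; the calibration is good to about 2 mm. A picture is of the moment at which its call begins: read the wrist's pose just before it. There is no depth.
- hand_in(): hands the job in, once; it reports no verdict.
Trained networks look in the newest picture that a camera, given by its name, has taken for a name from the list of things; names that differ only in an ending like _2 or _b are one class to them, and where a whole thing is asked for, a point or a joint stands for the part that bears it (a point fixed in the world has none). Each returns a list of dicts, best first, with "conf" (0 to 1); they miss things now and then, are a little off and sometimes report something else, mostly with a low value. They report only what shows in the picture. A call takes as long as a camera call. They do not tell look-alikes from the thing itself.
- search_frame(camera, target): "box" ([left, top, right, bottom] in pixels, round what is visible of it).
The state is a dict: "time_s": time; "q": joint angles; "dq": joint speeds; "joint_efforts": joint torques, N m; "eef_pos": TCP position; "eef_rot": TCP orientation; "wrist_force": force on the tool from outside, world axes, zero at the start; "torque": the same for the moment, N m; "opening": opening from 0.0 (shut) to 1.0 (fully open).
Only numpy, scipy, OpenCV 4.12 (cv2) and the standard library are available. Lean on these libraries where they do the work, as an engineer would, in place of code of your own. Each camera call takes 0.05 s, during which the arm holds its last target.

## Working session

There is one attempt and no reset: what is moved stays moved. The work goes in short steps, Python scripts to look and compute and a tool call to move; the robot and the scene stay as the last step left them, time stands still between calls to the robot, and variables do not carry over. Pictures are saved under pics/ and viewed, and the job is handed in when it is done.

Besides the shell and the picture viewer there is one more tool, called after ">>>" by a JSON object that holds its "op" and its "data". arm_command: Moves the arm, as the interface text tells. Shifts and turns lie within -1 to 1; 1 stands for 0.2 m of shift or 60 degrees of turn. Its arguments: {"type":"object","properties":{"motion":{"type":"string"}},"required":["motion"]}

```bash
ls; mkdir -p pics; python3 - <<'E'
from bench import *
import cv2
print(get_obs())
for n in ["scene","side","wrist"]:
    c=camera(n); cv2.imwrite(f"pics/{n}0.png",c["img"][:,:,::-1])
    print(n,c["intrinsics"],c["distortion"],c.get("pose",c.get("mount")))
    for t in ["press","cup","wheel","tile_blue","stand_blue","stand_clay","tile_clay_center","back_stop","lip_tip","weight_top","wheel_top","glaze","vase","jar","cup_center","tile_blue_center","foot_pad","pile1_center"]:
        try: print(t,[( [round(v) for v in d["box"]],round(d["conf"],2)) for d in search_frame(n,t)][:3])
        except Exception as e: print(t,e)
E
```

```text
pics
{'time_s': 0.0, 'q': array([ 9.48702623e-01,  1.81603462e-01,  1.60802732e+00,  1.07027758e-05,
        1.35384187e+00, -2.06274135e-01]), 'dq': array([-2.76785242e-04,  3.02566257e-04,  6.11645399e-05, -8.68967826e-04,
        4.78121477e-04,  9.40443928e-05]), 'joint_efforts': array([-1.54245910e-03, -4.44865930e+01, -3.51342452e+01, -4.01683037e-04,
        8.83716886e-03,  3.00581644e-05]), 'eef_pos': array([0.23188747, 0.52553479, 0.23033976]), 'eef_rot': array([-3.83078570e-04,  2.06416191e-01,  9.78463833e-01, -8.58413586e-04]), 'wrist_force': array([0.22892485, 0.45556559, 0.31859298]), 'torque': array([-0.00902809, -0.00569104, -0.03254261]), 'opening': 1.0032766518896232}
scene [[437.19349038   0.         318.79124624]
 [  0.         437.19349038 239.98731949]
 [  0.           0.           1.        ]] [-0.04167074  0.          0.          0.          0.        ] [[-0.06664583  0.61993775 -0.78181553  1.32269178]
 [ 0.99762151  0.05522075 -0.0412551   0.06149534]
 [ 0.01759685 -0.78270547 -0.62214347  0.72066084]
 [ 0.          0.          0.          1.        ]]
pres
[... 2367 characters left out ...]
93294 236.05410865]
 [  0.           0.           1.        ]] [-0.02976553  0.          0.          0.          0.        ] [[-3.11403520e-04 -9.64402303e-01 -2.64439219e-01  6.80451144e-02]
 [ 9.99999703e-01 -4.86712644e-04  5.97427897e-04  3.07020642e-06]
 [-7.04866752e-04 -2.64438955e-01  9.64402168e-01 -1.42394214e-01]
 [ 0.00000000e+00  0.00000000e+00  0.00000000e+00  1.00000000e+00]]
press [([232, 365, 280, 404], 0.61)]
cup []
wheel []
tile_blue [([210, 349, 293, 394], 0.46)]
stand_blue []
stand_clay [([210, 349, 297, 390], 0.82)]
tile_clay_center []
back_stop []
lip_tip []
weight_top []
wheel_top []
glaze []
vase []
jar []
cup_center []
tile_blue_center []
foot_pad []
pile1_center []
```

View pics/scene0.png

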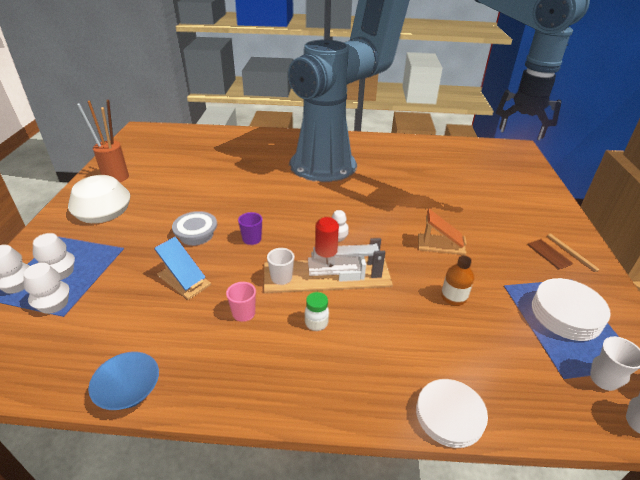

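View pics/side0.png

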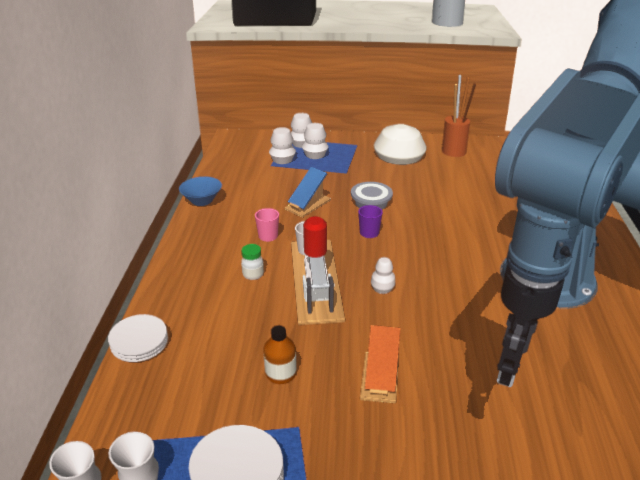

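```bash
python3 - <<'E'
import cv2
s=cv2.imread("pics/scene0.png"); cv2.imwrite("pics/sc_crop.png",cv2.resize(s[190:340,140:410],(800,444),interpolation=cv2.INTER_CUBIC))
s=cv2.imread("pics/side0.png"); cv2.imwrite("pics/si_crop.png",cv2.resize(s[155:335,225:410],(616,600),interpolation=cv2.INTER_CUBIC))
E
```

```text
(no output)
```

View pics/sc_crop.png

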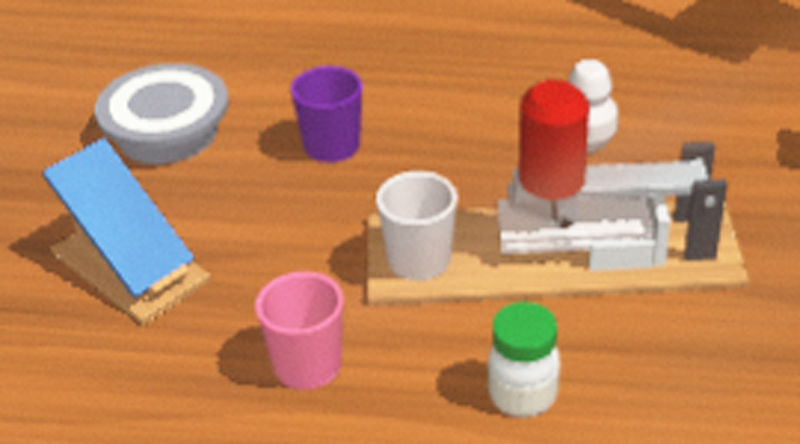

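View pics/si_crop.png

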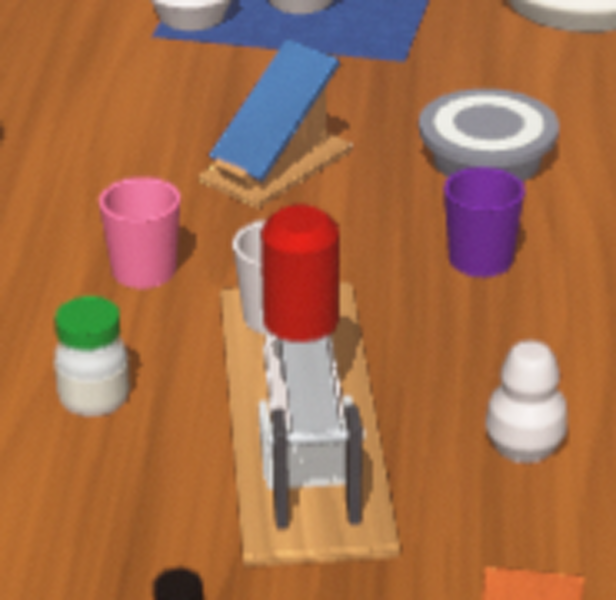

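The white tumbler standing on the press board at scene (280,266) is the cup. The pink one at (242,301) and the purple one at (250,229) are the look-alikes, and the enlarged crop confirms this. The wheel is at (194,228) and the blue tile at (180,264).

```bash
cat > h.py <<'E'
import numpy as np, cv2
from scipy.optimize import least_squares
from scipy.spatial.transform import Rotation as R
K={'scene':(437.19349038,318.79124624,239.98731949,-0.04167074),'side':(606.15697681,312.51861905,234.30380891,-0.16647576),'wrist':(333.19793294,322.43931838,236.05410865,-0.02976553)}
P={'scene':np.array([[-0.06664583,0.61993775,-0.78181553,1.32269178],[0.99762151,0.05522075,-0.0412551,0.06149534],[0.01759685,-0.78270547,-0.62214347,0.72066084],[0,0,0,1]]),
'side':np.array([[-0.99702757,-0.03325196,0.06950058,0.46427342],[-0.07621975,0.55741672,-0.82672677,1.14438942],[-0.0112505,-0.8295667,-0.55829429,0.86970256],[0,0,0,1]])}
M=np.array([[-3.11403520e-04,-9.64402303e-01,-2.64439219e-01,6.80451144e-02],[9.99999703e-01,-4.86712644e-04,5.97427897e-04,3.07e-6],[-7.04866752e-04,-2.64438955e-01,9.64402168e-01,-1.42394214e-01],[0,0,0,1]])
def rot(q): return R.from_quat([q[1],q[2],q[3],q[0]])
def tool(o):
    T=np.eye(4);T[:3,:3]=rot(o['eef_rot']).as_matrix();T[:3,3]=o['eef_pos'];return T
def proj(cam,X,pose=None):
    T=P[cam] if pose is None else pose
    f,cx,cy,k=K[cam]; X=np.atleast_2d(X)
    c=(X-T[:3,3])@T[:3,:3]
    r,_=cv2.projectPoints(c.reshape(-1,1,3),np.zeros(3),np.zeros(3),np.array([[f,0,cx],[0,f,cy],[0,0,1]]),np.array([k,0,0,0,0.]))
    return r[:,0]
def ray_z(cam,px,z,pose=None):
    T=P[cam] if pose is None else pose
    f,cx,cy,k=K[cam]
    u=cv2.undistortPoints(np.array([[px]],float),np.array([[f,0,cx],[0,f,cy],[0,0,1]]),np.array([k,0,0,0,0.]))[0,0]
    d=T[:3,:3]@np.array([u[0],u[1],1]); return T[:3,3]+d*(z-T[2,3])/d[2]
def fr(x,y,yaw):
    T=np.eye(4);T[:3,:3]=R.from_euler('z',yaw).as_matrix();T[:3,3]=[x,y,0];return T
def ap(T,X): return np.atleast_2d(X)@T[:3,:3].T+T[:3,3]
s35,c35=np.sin(np.radians(35)),np.cos(np.radians(35))
def tilepts(L=.06,W=.028,n=.004):
    o=np.array([0,0,.055]);ex=np.array([c35,0,-s35]);ey=np.array([0,1,0]);ez=np.array([s35,0,c35])
    return np.array([o+a*ex+b*ey+n*ez for a,b in [(-L,-W),(-L,W),(L,W),(L,-W)]])
def fit(model,obs,x0):
    # obs: list of (cam,pose,idx,px)
    def f(p):
        X=ap(fr(*p),model); return np.concatenate([(proj(c,X[i],T)[0]-px) for c,T,i,px in obs])
    r=least_squares(f,x0,loss='soft_l1'); return r.x,r.fun.reshape(-1,2)
E
python3 - <<'E'
from h import *
sc=lambda x,y:np.array([140+x/2.963,190+y/2.96]); si=lambda x,y:np.array([225+x/3.33,155+y/3.333])
# tile: try both labelings via x0
o=[]
S=[sc(45,173),sc(105,140),sc(192,258),sc(136,295)]
D=[si(338,62),si(290,40),si(212,157),si(262,180)]
g=np.mean([ray_z('scene',p,.055) for p in S],axis=0);print(g,np.mean([ray_z('side',p,.055) for p in D],axis=0))
for i in (0,1,2,3):print(ray_z('scene',S[i],.09 if i<2 else .02),ray_z('side',D[i],.09 if i<2 else .02))
print('wheel',ray_z('scene',sc(162,100),.036),ray_z('side',si(489,123),.036))
print('cup rim',ray_z('scene',sc(417,193),.076), 'foot', ray_z('scene',sc(417,268),.012))
print('board',[ray_z('scene',sc(*p),.01).round(3) for p in [(369,290),(369,215),(745,274),(728,203)]],[ray_z('side',si(*p),.01).round(3) for p in [(222,290),(352,287),(244,550),(398,545)]])
E
```

```text
[ 0.59521881 -0.29501267  0.055     ] [ 0.59497667 -0.29158861  0.055     ]
[ 0.59345597 -0.34562076  0.09      ] [ 0.54595566 -0.30633119  0.09      ]
[ 0.5497321  -0.31319477  0.09      ] [ 0.58794397 -0.34259071  0.09      ]
[ 0.60385299 -0.23905535  0.02      ] [ 0.64708763 -0.26698935  0.02      ]
[ 0.64756974 -0.27038327  0.02      ] [ 0.60294358 -0.23346392  0.02      ]
wheel [ 0.42298823 -0.31344226  0.036     ] [ 0.42104432 -0.30816651  0.036     ]
cup rim [ 0.5755239  -0.06349238  0.076     ] foot [ 0.59149897 -0.06370979  0.012     ]
board [array([ 0.617, -0.098,  0.01 ]), array([ 0.53 , -0.112,  0.01 ]), array([0.574, 0.194, 0.01 ]), array([0.489, 0.186, 0.01 ])] [array([ 0.621, -0.091,  0.01 ]), array([ 0.524, -0.101,  0.01 ]), array([0.577, 0.196, 0.01 ]), array([0.48 , 0.185, 0.01 ])]
```

```bash
python3 - <<'E'
from h import *
sc=lambda x,y:np.array([140+x/2.963,190+y/2.96]); si=lambda x,y:np.array([225+x/3.33,155+y/3.333])
S=[sc(105,140),sc(45,173),sc(136,295),sc(192,258)]
D=[si(338,62),si(290,40),si(212,157),si(262,180)]
tp=tilepts()
for lab in (0,1):
    idx=[0,1,2,3] if lab==0 else [1,0,3,2]
    obs=[('scene',None,i,S[j]) for j,i in enumerate(idx)]+[('side',None,i,D[j]) for j,i in enumerate(idx)]
    x,r=fit(tp,obs,[.595,-.293,np.radians(53)]);print(x,np.degrees(x[2]),abs(r).max(0),np.abs(r).mean())
b=np.array([(-.165,-.05,.01),(-.165,.05,.01),(.135,.05,.01),(.135,-.05,.01)])
# yaw ~98: +y = world -x
pa=[(369,290),(369,215),(728,203),(745,274)];pb=[(222,290),(352,287),(398,545),(244,550)]
obs=[('scene',None,i,sc(*p)) for i,p in enumerate(pa)]+[('side',None,i,si(*p)) for i,p in enumerate(pb)]
x,r=fit(b,obs,[.55,.06,np.radians(98)]);print(x,np.degrees(x[2]),r.round(1).tolist())
print('purple',ray_z('scene',(250,236),.01),ray_z('scene',(250,218),.066),'pink',ray_z('scene',(242,285),.066),'vase',ray_z('scene',(340,238),.0),ray_z('side',(383,288),.0),'jar',ray_z('scene',(317,300),.072))
T=rot([-3.83e-4,.206,.978,-8.6e-4]).as_matrix();print(T.round(3))
E
```

```text
[ 0.59627157 -0.29018867 -0.10648081] -6.100900733830755 [43.22858928 18.39041231] 10.427125927046387
[ 0.59703923 -0.29214343  0.92579724] 53.04427433000045 [1.61727469 1.9964097 ] 1.036182942995417
[0.54807231 0.05822931 1.71915704] 98.50044281778713 [[-0.3, 1.5], [0.3, -2.0], [-0.7, -2.8], [2.1, 1.1], [-0.2, -1.5], [0.5, -2.5], [0.5, -0.1], [-0.6, 1.1]]
purple [ 0.42888266 -0.16730716  0.01      ] [ 0.42537456 -0.16345455  0.066     ] pink [ 0.66785936 -0.13425611  0.066     ] vase [0.40354643 0.06953852 0.        ] [ 3.95886406e-01  6.49959044e-02 -1.11022302e-16] jar [0.70368712 0.02793103 0.072     ]
[[-0.915  0.403 -0.001]
 [ 0.403  0.915 -0.002]
 [ 0.    -0.002 -1.   ]]
```

```bash
cat > plan.py <<'E'
from h import *
from bench import *
import json
def cur(): return tool(get_obs())
def rows(Tt,n=None,grip=1.0,T=None,pr=True):
    """straight-line/slerp from current to target in n equal rows; print rows in tool units"""
    T=cur() if T is None else T
    d=Tt[:3,3]-T[:3,3]; rv=R.from_matrix(T[:3,:3].T@Tt[:3,:3]).as_rotvec()
    need=max(np.linalg.norm(d)/.040,np.degrees(np.linalg.norm(rv))/6.9)
    n=n or max(1,int(np.ceil(need)))
    print('n',n,'dist',np.linalg.norm(d).round(4),'rot',np.degrees(rv).round(1))
    out=[]
    for i in range(n):
        Ri=T[:3,:3]@R.from_rotvec(rv*i/n).as_matrix()
        s=Ri.T@(d/n)/.2; a=rv/n/(np.pi/3)
        out.append(' '.join('%.3f'%v for v in [*s,*a])+' %g'%grip)
    for i in range(0,n,10): print('; '.join(out[i:i+10]))
def down(p,yaw_y):
    """tool down, tool y at world yaw"""
    T=np.eye(4);y=np.array([np.cos(yaw_y),np.sin(yaw_y),0]);z=np.array([0,0,-1.]);T[:3,:3]=np.c_[np.cross(y,z),y,z];T[:3,3]=p;return T
def log():
    o=get_obs();open('log.jsonl','a').write(json.dumps([list(o['q']),list(o['eef_pos']),list(o['eef_rot'])])+'\n');return o
E
python3 - <<'E'
from plan import *
log();rows(down([.58,-.04,.25],np.radians(8.5)))
E
```

```text
n 17 dist 0.6646 rot [-0.  -0.  57.7]
-0.161 -0.111 -0.006 -0.000 -0.000 0.057 1; -0.167 -0.101 -0.006 -0.000 -0.000 0.057 1; -0.173 -0.091 -0.006 -0.000 -0.000 0.057 1; -0.178 -0.081 -0.006 -0.000 -0.000 0.057 1; -0.182 -0.070 -0.006 -0.000 -0.000 0.057 1; -0.186 -0.059 -0.006 -0.000 -0.000 0.057 1; -0.189 -0.048 -0.006 -0.000 -0.000 0.057 1; -0.192 -0.037 -0.006 -0.000 -0.000 0.057 1; -0.194 -0.025 -0.006 -0.000 -0.000 0.057 1; -0.195 -0.014 -0.006 -0.000 -0.000 0.057 1
-0.195 -0.002 -0.006 -0.000 -0.000 0.057 1; -0.195 0.009 -0.006 -0.000 -0.000 0.057 1; -0.194 0.021 -0.006 -0.000 -0.000 0.057 1; -0.193 0.032 -0.006 -0.000 -0.000 0.057 1; -0.190 0.044 -0.006 -0.000 -0.000 0.057 1; -0.188 0.055 -0.006 -0.000 -0.000 0.057 1; -0.184 0.066 -0.006 -0.000 -0.000 0.057 1
```

>>> {"op": "arm_command", "data": {"motion": "-0.16 -0.11 -0.01 0 0 0.06 1; -0.17 -0.10 -0.01 0 0 0.06 1; -0.17 -0.09 -0.01 0 0 0.06 1; -0.18 -0.08 -0.01 0 0 0.06 1; -0.18 -0.07 -0.01 0 0 0.06 1; -0.19 -0.06 -0.01 0 0 0.06 1; -0.19 -0.05 -0.01 0 0 0.06 1; -0.19 -0.04 0 0 0 0.06 1; -0.19 -0.025 0 0 0 0.06 1; -0.19 -0.015 0 0 0 0.06 1"}}

```text
time_s: 3.68
eef_pos: [0.4311, 0.1821, 0.2462]
eef_rot: [0.001, 0.504, 0.863, 0.003]
wrist_force: [0.7, 0.3, 0.3]
opening: 0.997
```

```bash
python3 - <<'E'
from plan import *
o=log();print(o['time_s'],o['eef_pos'],o['q']);rows(down([.58,-.04,.25],np.radians(8.5)))
E
```

```text
3.6833 [0.43106903 0.18210368 0.24618725] [ 0.14298438 -0.08322095  1.85194496  0.00326191  1.36847246 -0.37106617]
n 7 dist 0.2674 rot [ 0.3 -0.1 20.9]
-0.190 0.015 -0.003 0.001 -0.000 0.050 1; -0.189 0.025 -0.003 0.001 -0.000 0.050 1; -0.188 0.035 -0.003 0.001 -0.000 0.050 1; -0.186 0.044 -0.003 0.001 -0.000 0.050 1; -0.183 0.054 -0.003 0.001 -0.000 0.050 1; -0.180 0.063 -0.003 0.001 -0.000 0.050 1; -0.177 0.073 -0.003 0.001 -0.000 0.050 1
```

>>> {"op": "arm_command", "data": {"motion": "-0.19 0.015 0 0 0 0.05 1; -0.19 0.025 0 0 0 0.05 1; -0.19 0.035 0 0 0 0.05 1; -0.185 0.045 0 0 0 0.05 1; -0.185 0.055 -0.01 0 0 0.05 1; -0.18 0.065 -0.01 0 0 0.05 1; -0.18 0.075 0 0 0 0.05 1; 0 0 0 0 0 0 1"}}

```text
time_s: 4.35
eef_pos: [0.587, -0.0622, 0.2518]
eef_rot: [0.003, 0.664, 0.747, 0.004]
wrist_force: [-1.4, -0.0, -0.0]
opening: 0.997
```

```bash
cat > snap.py <<'E'
from plan import *
def snap(cam,name):
    T=cur();log();c=camera(cam);cv2.imwrite(f'pics/{name}.png',c['img'][:,:,::-1])
    if cam=='wrist':
        T=T@M;np.save(f'pics/{name}.npy',T)
    return T
E
python3 - <<'E'
from snap import *
T=snap('wrist','w1');print(get_obs()['eef_pos'],T.round(3))
E
```

```text
[ 0.58559513 -0.05973549  0.2516941 ] [[ 0.993  0.11   0.041  0.578]
 [ 0.117 -0.958 -0.261  0.005]
 [ 0.011  0.264 -0.964  0.394]
 [ 0.     0.     0.     1.   ]]
```

View pics/w1.png

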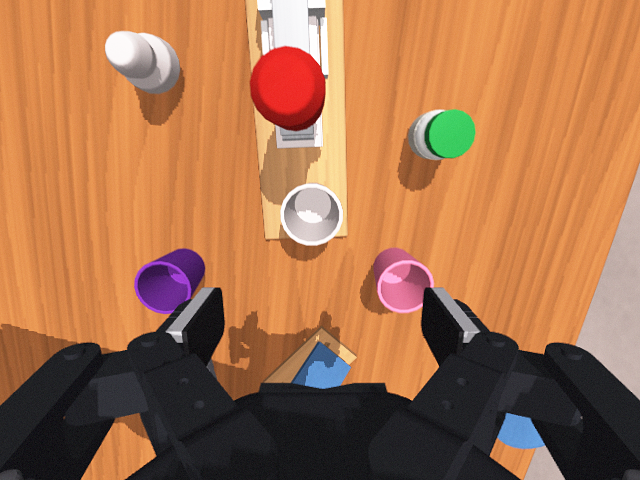

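The wrist picture shows the white cup's rim centred at (312,214) at the front end of the press board. The board's front corners are at (266,240) and (348,236). Purple is at left (165,285) and pink at right (404,285).

```bash
python3 - <<'E'
from snap import *
T=np.load('pics/w1.npy')
print('rim',ray_z('wrist',(312,214),.076,T),'foot',ray_z('wrist',(313,206),.014,T))
print('bcorn',ray_z('wrist',(266,240),.01,T),ray_z('wrist',(348,236),.01,T))
# board edges
print(ray_z('wrist',(246,5),.01,T),ray_z('wrist',(343,5),.01,T))
print('weight',ray_z('wrist',(289,84),.162,T))
p=fr(.548,.058,np.radians(98.5));print(proj('wrist',ap(p,[[-.165,.05,.01],[-.165,-.05,.01],[-.019,0,.162],[-.058,.023,.041],[-.058,-.023,.041]]),T))
print(ap(np.linalg.inv(p),[ray_z('wrist',(312,214),.076,T)]))
img=cv2.imread('pics/w1.png');cv2.imwrite('pics/w1c.png',cv2.resize(img[0:260,200:400],(460,598),interpolation=cv2.INTER_CUBIC))
rows(down([.575,-.0635,.06],np.radians(8.5)))
E
```

```text
rim [ 0.57848236 -0.06011528  0.076     ] foot [ 0.57878644 -0.06333622  0.014     ]
bcorn [ 0.52736668 -0.11148898  0.01      ] [ 0.62438274 -0.09535911  0.01      ]
[0.48830279 0.13413212 0.01      ] [0.58627864 0.1457297  0.01      ]
weight [0.5541431 0.0408583 0.162    ]
[[262.24607237 240.46301253]
 [345.62148085 237.71607021]
 [283.62227085  86.07650382]
 [275.48352931 147.79167997]
 [320.29326059 146.29475288]]
[[-0.12132347 -0.01268899  0.076     ]]
n 5 dist 0.192 rot [ 0.5 -0.1 -1.6]
-0.003 -0.013 0.192 0.002 -0.000 -0.005 1; -0.003 -0.012 0.192 0.002 -0.000 -0.005 1; -0.003 -0.012 0.192 0.002 -0.000 -0.005 1; -0.002 -0.012 0.192 0.002 -0.000 -0.005 1; -0.002 -0.011 0.192 0.002 -0.000 -0.005 1
```

View pics/w1c.png

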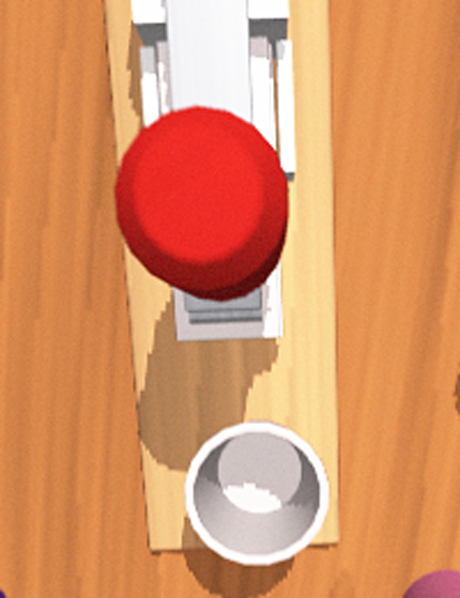

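>>> {"op": "arm_command", "data": {"motion": "0 -0.01 0.19 0 0 -0.01 1; 0 -0.01 0.19 0 0 -0.01 1; 0 -0.01 0.19 0 0 -0.01 1; 0 -0.005 0.19 0 0 0 1; 0 0 0.1 0 0 0 1; 0 0 0 0 0 0 1"}}

```text
time_s: 4.9
eef_pos: [0.5813, -0.0567, 0.0779]
eef_rot: [0.005, 0.649, 0.761, 0.007]
wrist_force: [-0.9, 0.4, -0.5]
opening: 1.001
```

```bash
python3 - <<'E'
from snap import *
T=snap('wrist','w2');print(get_obs()['eef_pos']);rows(down([.5785,-.061,.036],np.radians(8.5)))
E
```

```text
[ 0.58184425 -0.05670203  0.0795244 ]
n 2 dist 0.0439 rot [ 1.  -0.   0.6]
-0.009 -0.012 0.109 0.009 -0.000 0.005 1; -0.009 -0.011 0.109 0.009 -0.000 0.005 1
```

View pics/w2.png

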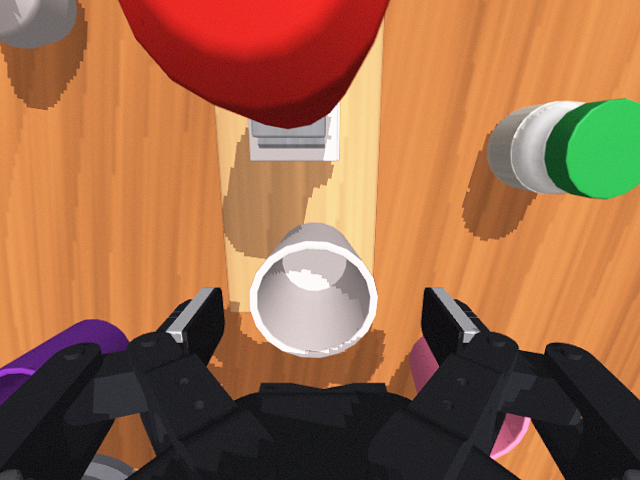

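```bash
python3 - <<'E'
from snap import *
T=np.load('pics/w2.npy');print(ray_z('wrist',(314,299),.076,T),ray_z('wrist',(314,265),.014,T))
E
```

```text
[ 0.57785114 -0.05969221  0.076     ] [ 0.57830701 -0.06546286  0.014     ]
```

>>> {"op": "arm_command", "data": {"motion": "-0.01 -0.01 0.11 0.01 0 0.005 1; -0.01 -0.01 0.11 0.01 0 0 1; 0 0 0 0 0 0 1; 0 0 0 0 0 0 0.5; 0 0 0 0 0 0 0.5; 0 0 0 0 0 0 0.5; 0 0 0 0 0 0 0.5; 0 0 0 0 0 0 0.5"}}

```text
time_s: 5.62
eef_pos: [0.5874, -0.0594, 0.0503]
eef_rot: [0.008, 0.649, 0.761, 0.003]
wrist_force: [-0.9, -0.0, -1.1]
opening: 0.699
```

```bash
python3 - <<'E'
from snap import *
T=snap('wrist','w3');o=get_obs();print(o['eef_pos'],o['opening'],np.degrees(R.from_matrix(cur()[:3,:3].T@down([0,0,0],np.radians(8.5))[:3,:3]).as_rotvec()))
E
```

```text
[ 0.58759696 -0.05956786  0.05032334] 0.7005733604274136 [0.8596532  0.45056444 0.59896516]
```

View pics/w3.png

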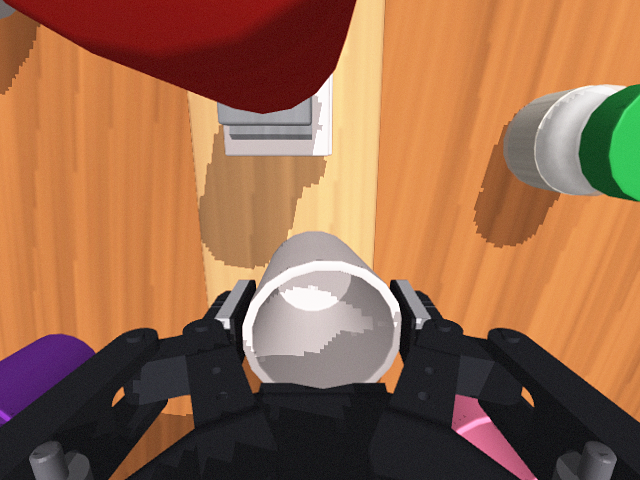

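>>> {"op": "arm_command", "data": {"motion": "0 0 0 0.01 0 0 1; 0 0 0 0 0 0 1; 0 0 0 0 0 0 1"}}

```text
time_s: 5.92
eef_pos: [0.5884, -0.0598, 0.0518]
eef_rot: [0.005, 0.649, 0.761, -0.001]
wrist_force: [0.4, -0.0, -0.7]
opening: 0.998
```

```bash
python3 - <<'E'
from snap import *
T=snap('wrist','w4');o=get_obs();print(o['eef_pos'],o['opening'],o['dq'].round(3))
rows(down([.5785,-.061,.036],np.radians(8.5)),n=2)
E
```

```text
[ 0.58856975 -0.05986892  0.05187754] 0.99902399253978 [-0.     0.002  0.004 -0.    -0.005  0.   ]
n 2 dist 0.0188 rot [0.3 0.5 0.6]
0.002 -0.026 0.040 0.003 0.004 0.005 1; 0.001 -0.025 0.040 0.003 0.004 0.005 1
```

View pics/w4.png

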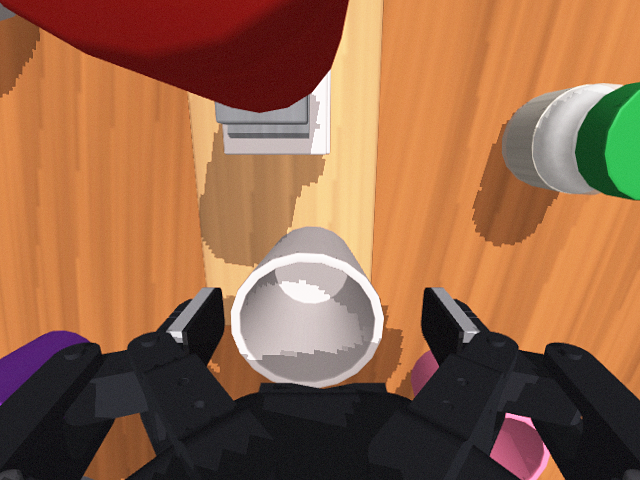

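>>> {"op": "arm_command", "data": {"motion": "0 -0.03 0.04 0 0 0.005 1; 0 -0.03 0.04 0 0 0.005 1"}}

```text
time_s: 6.13
eef_pos: [0.5788, -0.0624, 0.0369]
eef_rot: [0.008, 0.653, 0.757, 0.0]
wrist_force: [-0.1, 0.7, 0.1]
opening: 1.0
```

>>> {"op": "arm_command", "data": {"motion": "0 0 0 0 0 0 1"}}

```text
time_s: 6.22
eef_pos: [0.5761, -0.0621, 0.0345]
eef_rot: [0.006, 0.653, 0.757, -0.001]
wrist_force: [0.3, 0.9, -0.1]
opening: 0.999
```

>>> {"op": "arm_command", "data": {"motion": "0 0 0 0 0 0 1"}}

```text
time_s: 6.3
eef_pos: [0.5752, -0.062, 0.0337]
eef_rot: [0.005, 0.653, 0.757, -0.001]
wrist_force: [0.1, -1.1, 0.3]
opening: 1.002
```

```bash
python3 - <<'E'
from snap import *
T=np.load('pics/w4.npy');print(ray_z('wrist',(307.5,319),.076,T),ray_z('wrist',(310,275),.014,T))
o=log();print(o['eef_pos'],o['time_s']);rows(down([.578,-.061,.034],np.radians(8.5)),n=1)
E
```

```text
[ 0.58225021 -0.05894166  0.076     ] [ 0.58244454 -0.06596439  0.014     ]
[ 0.57519936 -0.06203234  0.03365573] 6.3
n 1 dist 0.003 rot [ 0.3  0.5 -0.1]
0.003 0.015 -0.002 0.005 0.008 -0.001 1
```

>>> {"op": "arm_command", "data": {"motion": "0.003 0.03 0 0.005 0.008 0 1; 0 0 0 0 0 0 1; 0 0 0 0 0 0 0.5; 0 0 0 0 0 0 0.5; 0 0 0 0 0 0 0.5; 0 0 0 0 0 0 0.5"}}

```text
time_s: 6.8
eef_pos: [0.5818, -0.0606, 0.0338]
eef_rot: [-0.001, 0.653, 0.757, -0.0]
wrist_force: [-0.2, 0.5, -1.8]
opening: 0.702
```

>>> {"op": "arm_command", "data": {"motion": "0 0 0 0 0 0 0.4; 0 0 0 0 0 0 0.4"}}

```text
time_s: 6.97
eef_pos: [0.5818, -0.0605, 0.0337]
eef_rot: [-0.001, 0.653, 0.757, -0.0]
wrist_force: [0.3, -0.7, -0.1]
opening: 0.699
```

>>> {"op": "arm_command", "data": {"motion": "0 0 -0.05 0 0 0 0.4; 0 0 -0.1 0 0 0 0.4; 0 0 -0.1 0 0 0 0.4"}}

```text
time_s: 7.22
eef_pos: [0.5775, -0.0593, 0.0805]
eef_rot: [-0.006, 0.653, 0.757, -0.002]
wrist_force: [-0.0, -0.6, -1.6]
opening: 0.699
```

```bash
python3 - <<'E'
from snap import *
T=snap('wrist','w5');o=get_obs();print(o['eef_pos'],o['opening'],o['wrist_force'])
E
```

```text
[ 0.5802358  -0.05994095  0.08502569] 0.6958812433001199 [2.83616621 0.06968959 1.30406588]
```

View pics/w5.png

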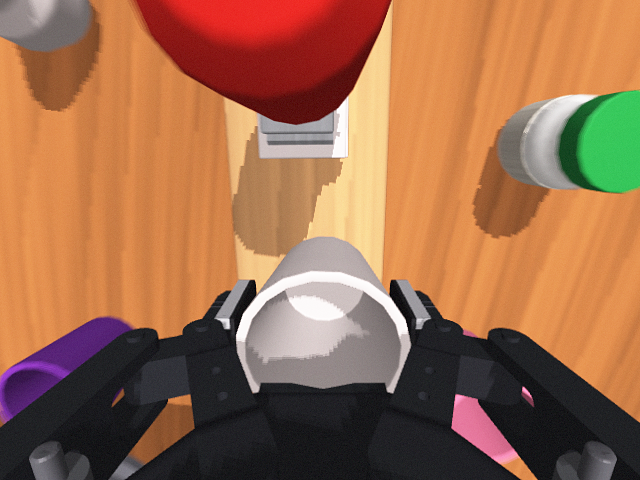

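```bash
python3 - <<'E'
from snap import *
T=np.load('pics/w5.npy');c=ray_z('wrist',(323,336),.127,T);print(c,ap(np.linalg.inv(cur()),[c]))
A=down([.57,-.075,.16],np.radians(8.5));rows(A);rows(down([.422,-.311,.16],np.radians(8.5)),T=A)
E
```

```text
[ 0.57710771 -0.0515673   0.127     ] [[ 0.00886585 -0.00208577 -0.04193796]]
n 2 dist 0.0772 rot [-0.3 -0.2 -0.1]
-0.033 -0.032 -0.187 -0.002 -0.001 -0.001 1; -0.033 -0.031 -0.187 -0.002 -0.001 -0.001 1
n 7 dist 0.2786 rot [0. 0. 0.]
-0.151 -0.129 0.000 0.000 0.000 0.000 1; -0.151 -0.129 0.000 0.000 0.000 0.000 1; -0.151 -0.129 0.000 0.000 0.000 0.000 1; -0.151 -0.129 0.000 0.000 0.000 0.000 1; -0.151 -0.129 0.000 0.000 0.000 0.000 1; -0.151 -0.129 0.000 0.000 0.000 0.000 1; -0.151 -0.129 0.000 0.000 0.000 0.000 1
```

>>> {"op": "arm_command", "data": {"motion": "-0.03 -0.03 -0.19 0 0 0 0.4; -0.03 -0.03 -0.19 0 0 0 0.4; -0.15 -0.13 0 0 0 0 0.4; -0.15 -0.13 0 0 0 0 0.4; -0.15 -0.13 0 0 0 0 0.4; -0.15 -0.13 0 0 0 0 0.4; -0.15 -0.13 0 0 0 0 0.4; -0.15 -0.13 0 0 0 0 0.4; -0.1 -0.09 0 0 0 0 0.4; 0 0 0 0 0 0 0.4"}}

```text
time_s: 8.1
eef_pos: [0.4253, -0.3062, 0.1678]
eef_rot: [0.004, 0.65, 0.76, -0.001]
wrist_force: [0.2, -0.2, -1.5]
opening: 0.697
```

```bash
python3 - <<'E'
from snap import *
snap('scene','s2');snap('side','d2');o=get_obs();print(o['eef_pos'],o['opening'])
a=cv2.imread('pics/s2.png')[130:310,120:300];b=cv2.imread('pics/d2.png')[120:300,280:460]
cv2.imwrite('pics/sd2.png',np.hstack([cv2.resize(a,(400,400)),cv2.resize(b,(400,400))]))
rows(down([.422,-.311,.075],np.radians(8.5)))
E
```

```text
[ 0.42701827 -0.30297103  0.16752016] 0.6988374177574209
n 3 dist 0.093 rot [0.3 0.3 0.5]
-0.011 -0.011 0.154 0.002 0.002 0.003 1; -0.011 -0.011 0.154 0.002 0.002 0.003 1; -0.012 -0.011 0.154 0.002 0.002 0.003 1
```

View pics/sd2.png

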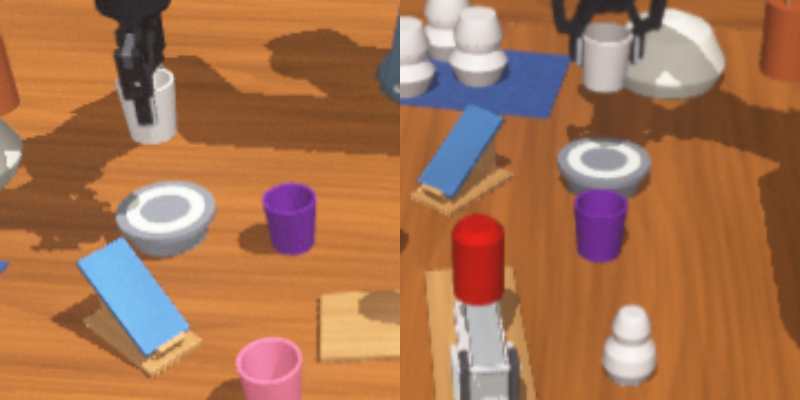

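>>> {"op": "arm_command", "data": {"motion": "-0.012 -0.012 0.15 0 0 0 0.4; -0.012 -0.012 0.15 0 0 0 0.4; -0.012 -0.012 0.12 0 0 0 0.4; 0 0 0 0 0 0 0.4; 0 0 0 0 0 0 0.4"}}

```text
time_s: 8.62
eef_pos: [0.4265, -0.3082, 0.0834]
eef_rot: [0.007, 0.648, 0.762, 0.001]
wrist_force: [0.5, -0.4, 0.0]
opening: 0.7
```

```bash
python3 - <<'E'
from snap import *
o=log();print(o['eef_pos'],o['opening'])
rows(down([.422,-.310,.061],np.radians(8.5)))
E
```

```text
[ 0.42652821 -0.30818626  0.08342051] 0.7000096871668338
n 1 dist 0.0229 rot [0.6 0.5 0.8]
-0.004 -0.025 0.112 0.010 0.008 0.013 1
```

>>> {"op": "arm_command", "data": {"motion": "-0.002 -0.012 0.056 0.005 0.004 0.006 0.4; -0.002 -0.012 0.05 0.005 0.004 0.006 0.4; 0 0 0 0 0 0 0.4; 0 0 0 0 0 0 0.4"}}

```text
time_s: 8.95
eef_pos: [0.425, -0.309, 0.0638]
eef_rot: [0.001, 0.651, 0.759, -0.0]
wrist_force: [0.1, -0.2, -0.9]
opening: 0.697
```

>>> {"op": "arm_command", "data": {"motion": "0 0 0.012 0 0 0 0.4; 0 0 0.012 0 0 0 0.4; 0 0 0 0 0 0 0.4"}}

```text
time_s: 9.2
eef_pos: [0.4261, -0.3098, 0.0603]
eef_rot: [0.003, 0.651, 0.759, -0.0]
wrist_force: [-0.5, 0.5, -1.5]
opening: 0.699
```

>>> {"op": "arm_command", "data": {"motion": "0 0 0.006 0 0 0 0.4; 0 0 0.003 0 0 0 0.4; 0 0 0 0 0 0 0.75; 0 0 0 0 0 0 1; 0 0 0 0 0 0 1; 0 0 0 0 0 0 1; 0 0 0 0 0 0 1"}}

```text
time_s: 9.78
eef_pos: [0.4273, -0.3116, 0.0605]
eef_rot: [0.005, 0.651, 0.759, -0.001]
wrist_force: [-0.4, -0.2, 0.2]
opening: 1.002
```

```bash
python3 - <<'E'
from snap import *
T=snap('wrist','w6');o=get_obs();print(o['eef_pos'],o['opening'],o['wrist_force'])
E
```

```text
[ 0.42724235 -0.31159521  0.06051767] 0.9995805287673318 [1.07174348 0.17214282 0.62532257]
```

View pics/w6.png

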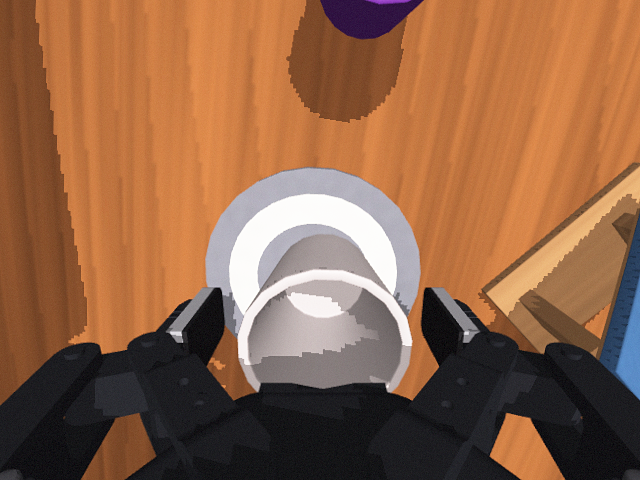

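>>> {"op": "arm_command", "data": {"motion": "0 0 -0.1 0 0 0 1; 0 0 -0.19 0 0 0 1; 0 0 -0.19 0 0 0 1; 0 0 -0.19 0 0 0 1; 0 0 -0.05 0 0 0 1; 0 0 0 0 0 0 1"}}

```text
time_s: 10.33
eef_pos: [0.4244, -0.3084, 0.2076]
eef_rot: [0.001, 0.652, 0.759, -0.0]
wrist_force: [1.1, -0.4, -0.7]
opening: 1.0
```

```bash
python3 - <<'E'
from snap import *
snap('wrist','w7');o=get_obs();print(o['eef_pos'],o['time_s'],o['q'])
E
wc -l log.jsonl
```

```text
[ 0.42449875 -0.30849461  0.20697203] 10.3833 [-8.54994606e-01  9.02596688e-02  1.75966615e+00  2.34324827e-04
  1.28910243e+00 -1.00652584e+00]
13 log.jsonl
```

View pics/w7.png

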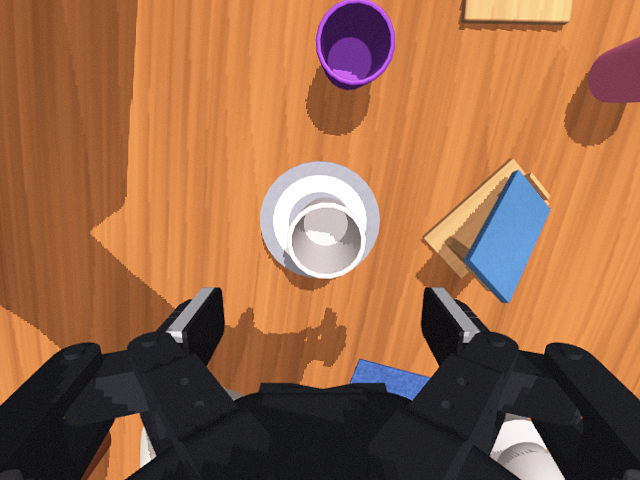

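The cup now stands upright on the wheel: rim centre (327,240), wheel disc centred at (320,219). The blue tile's corners are at (517,171), (550,209), (507,302) and (468,262).

```bash
python3 - <<'E'
from snap import *
T=np.load('pics/w7.npy')
print('cup',ray_z('wrist',(327,240),.102,T),'foot',ray_z('wrist',(326,224),.042,T),'wheel',ray_z('wrist',(320,219),.036,T))
img=cv2.imread('pics/w7.png');cv2.imwrite('pics/w7c.png',cv2.resize(img[150:320,410:570],(564,600),interpolation=cv2.INTER_CUBIC))
D=[json.loads(l) for l in open('log.jsonl')]
Q=np.array([d[0] for d in D]);Pp=np.array([d[1] for d in D]);Rr=[rot(d[2]) for d in D]
def ori(q): return R.from_euler('z',q[0])*R.from_euler('y',q[1]+q[2])*R.from_euler('z',q[3])*R.from_euler('y',q[4])*R.from_euler('z',q[5])
for q,r in zip(Q,Rr): print(((ori(q).inv())*r).as_rotvec(degrees=True).round(1),end=' ')
print()
def fk(q,p):
    a1,b1,d1,l2,l3x,l3z,d6=p
    v=R.from_euler('y',q[1]).apply([0,0,l2])+R.from_euler('y',q[1]+q[2]).apply([l3x,0,l3z])+(R.from_euler('y',q[1]+q[2])*R.from_euler('z',q[3])*R.from_euler('y',q[4])).apply([0,0,d6])+[a1,b1,d1]
    return R.from_euler('z',q[0]).apply(v)
p0=np.array([0.02,.09,.3,.4,.0,.4,.25])
r=least_squares(lambda p:np.r_[np.concatenate([fk(q,p)-x for q,x in zip(Q,Pp)])*1000,(p-p0)*.1],p0)
print(r.x.round(4),np.abs(r.fun[:-7]).max())
np.save('kin.npy',r.x)
E
```

```text
cup [ 0.4286997  -0.31111047  0.102     ] foot [ 0.42890816 -0.31263471  0.042     ] wheel [ 0.42272516 -0.31001     0.036     ]
[-0. -0. 90.] [-0.  0. 90.] [-0.  0. 90.] [-0.  0. 90.] [-0.  0. 90.] [-0. -0. 90.] [-0. -0. 90.] [-0. -0. 90.] [-0. -0. 90.] [-0. -0. 90.] [-0. -0. 90.] [-0. -0. 90.] [-0. -0. 90.] 
[0.     0.1178 0.3134 0.4382 0.0855 0.5145 0.3189] 2.1147594231329947e-05
```

View pics/w7c.png

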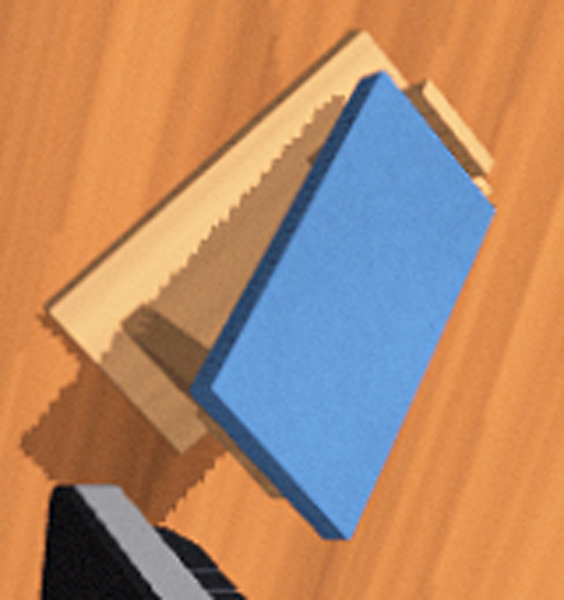

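```bash
cat > ik.py <<'E'
from h import *
kin=np.load('kin.npy')
lo=np.array([-2.99,-.89,.3,-1.14,0,-3.12]);hi=np.array([2.99,2.07,2.58,4.28,2.63,3.12])
def fkT(q):
    a1,b1,d1,l2,l3x,l3z,d6=kin
    e=R.from_euler
    v=e('y',q[1]).apply([0,0,l2])+e('y',q[1]+q[2]).apply([l3x,0,l3z])+(e('y',q[1]+q[2])*e('z',q[3])*e('y',q[4])).apply([0,0,d6])+[a1,b1,d1]
    T=np.eye(4);T[:3,3]=e('z',q[0]).apply(v)
    T[:3,:3]=(e('z',q[0])*e('y',q[1]+q[2])*e('z',q[3])*e('y',q[4])*e('z',q[5])*e('z',90,degrees=True)).as_matrix();return T
def ik(T,q0):
    def f(q):
        A=fkT(q);return np.r_[(A[:3,3]-T[:3,3])*10,R.from_matrix(A[:3,:3].T@T[:3,:3]).as_rotvec()]
    best=None
    for g in [q0]+[np.clip(q0+d,lo+.01,hi-.01) for d in (np.array([0,0,0,.6,0,-.6]),np.array([0,0,0,-.6,0,.6]),np.array([.3,0,0,1,0,-1]))]:
        r=least_squares(f,np.clip(g,lo+1e-3,hi-1e-3),bounds=(lo,hi))
        if best is None or r.cost<best.cost-1e-9: best=r
    return best.x,best.cost
def lean(Tt,gx,L,flip=False,gz=0.0):
    """tool pose gripping tile (frame Tt, 4x4) at local x=gx, lean L rad; grasp point 19 mm behind TCP"""
    z=np.array([np.sin(L),0,-np.cos(L)]);y=np.array([0,-1. if not flip else 1.,0]);x=np.cross(y,z)
    A=np.eye(4);A[:3,:3]=np.c_[x,y,z];A[:3,3]=np.array([gx,0,gz])+.019*z
    return Tt@A
def tilestand(x,y,yaw):
    T=fr(x,y,yaw);B=np.eye(4);B[:3,:3]=np.c_[[c35,0,-s35],[0,1,0],[s35,0,c35]];B[:3,3]=[0,0,.055];return T@B
def presstile(p,x,y,z):
    T=fr(*p);B=np.eye(4);B[:3,3]=[x,y,z];return T@B
E
python3 - <<'E'
from snap import *
from ik import *
T=np.load('pics/w7.npy');T1=np.load('pics/w1.npy')
sc=lambda x,y:np.array([140+x/2.963,190+y/2.96]); si=lambda x,y:np.array([225+x/3.33,155+y/3.333])
W=[(508.7,303),(469.9,260),(519.2,170.4),(550.1,208.9)]
o=[('wrist',T,i,np.array(p)) for i,p in enumerate(W)]
x,r=fit(tilepts(),o,[.597,-.292,.925]);print(x,np.degrees(x[2]),r.round(1).tolist())
o+=[('scene',None,i,p) for i,p in zip([1,0,3,2],[sc(105,140),sc(45,173),sc(136,295),sc(192,258)])]+[('side',None,i,p) for i,p in zip([1,0,3,2],[si(338,62),si(290,40),si(212,157),si(262,180)])]
x,r=fit(tilepts(),o,[.597,-.292,.925]);print(x,np.degrees(x[2]),r.round(1).tolist())
tp=x
# press refit with wrist w1 : board corners + top tile/plinth front
b=np.array([(-.165,-.05,.01),(-.165,.05,.01),(.135,.05,.01),(.135,-.05,.01)])
pa=[(369,290),(369,215),(728,203),(745,274)];pb=[(222,290),(352,287),(398,545),(244,550)]
ob=[('scene',None,i,sc(*p)) for i,p in enumerate(pa)]+[('side',None,i,si(*p)) for i,p in enumerate(pb)]
ob+=[('wrist',T1,1,np.array([266,240])),('wrist',T1,0,np.array([347.5,236.5]))]*3
px,r=fit(b,ob,[.55,.06,1.72]);print(px,np.degrees(px[2]),r.round(1).tolist())
q=get_obs()['q']
for L in (35,40):
  for gx in (-.048,-.052):
    g=lean(tilestand(*tp),gx,np.radians(L));qq,c=ik(g,q);print(L,gx,g[:3,3].round(3),qq.round(2),c)
    h=lean(presstile(px,.0015,0,.045),gx,np.radians(L));qh,c=ik(h,qq);print('  home',h[:3,3].round(3),qh.round(2),c)
E
```

```text
[ 0.59841236 -0.29224985  0.92561518] 53.033843120067736 [[0.2, 0.6], [-0.3, -0.3], [-0.4, -1.3], [0.6, 0.8]]
[ 0.59822984 -0.29214247  0.92666686] 53.094099899238415 [[0.1, 0.5], [-0.5, -0.4], [-0.6, -1.4], [0.4, 0.6], [0.2, -1.4], [-0.4, -1.2], [0.3, 0.1], [1.5, -0.2], [-0.5, -2.0], [-1.5, -1.5], [-1.6, -1.4], [-1.4, -1.4]]
[0.54928385 0.05903694 1.72869832] 99.04711753119979 [[0.2, 2.4], [0.4, -1.2], [-0.6, -2.7], [2.5, 1.1], [-1.4, -1.1], [-0.7, -2.5], [0.4, -0.0], [-0.6, 1.5], [-1.3, 0.1], [0.6, 0.1], [-1.3, 0.1], [0.6, 0.1], [-1.3, 0.1], [0.6, 0.1]]
35 -0.048 [ 0.575 -0.324  0.064] [-0.69  0.54  1.49  0.    1.11 -0.05] 1.8620057434579077e-26
  home [0.555 0.024 0.029] [-0.46  0.59  1.65  0.5   1.32 -0.85] 3.337158383207082e-30
35 -0.052 [ 0.573 -0.326  0.066] [-0.7   0.54  1.49  0.    1.11 -0.05] 1.948913792554258e-26
  home [0.556 0.02  0.029] [-0.46  0.59  1.65  0.5   1.32 -0.85] 1.7754351083511253e-30
40 -0.048 [ 0.576 -0.322  0.064] [-0.73  0.54  1.5   0.1   1.11 -0.13] 1.543235375085143e-27
  home [0.555 0.025 0.03 ] [-0.49  0.63  1.63  0.55  1.38 -0.89] 1.1775341910441756e-29
40 -0.052 [ 0.574 -0.325  0.066] [-0.74  0.54  1.5   0.1   1.12 -0.14] 1.510703643578677e-28
  home [0.555 0.021 0.03 ] [-0.49  0.63  1.62  0.55  1.39 -0.89] 8.714329124844108e-31
```

```bash
cat > cfg.py <<'E'
from snap import *
from ik import *
TP=[.5983,-.2922,np.radians(53.07)]
PP=[.5490,.0590,np.radians(98.8)]
L=np.radians(38);GX=-.05
def back(T,d):
    A=T.copy();A[:3,3]-=d*T[:3,2];return A
E
python3 - <<'E'
from cfg import *
rows(back(lean(tilestand(*TP),GX,L),.10))
E
```

```text
n 7 dist 0.1539 rot [-1.1  2.9 45.6]
-0.030 0.101 0.031 -0.003 0.007 0.109 1; -0.018 0.104 0.031 -0.003 0.007 0.109 1; -0.007 0.105 0.031 -0.003 0.007 0.109 1; 0.005 0.105 0.031 -0.003 0.007 0.109 1; 0.017 0.104 0.031 -0.003 0.007 0.109 1; 0.028 0.101 0.032 -0.003 0.007 0.109 1; 0.039 0.097 0.032 -0.003 0.007 0.109 1
```

>>> {"op": "arm_command", "data": {"motion": "-0.03 0.1 0.03 0 0.007 0.11 1; -0.02 0.105 0.03 0 0.007 0.11 1; -0.01 0.105 0.03 0 0.007 0.11 1; 0.005 0.105 0.03 0 0.007 0.11 1; 0.015 0.105 0.03 0 0.007 0.11 1; 0.03 0.1 0.03 0 0.007 0.11 1; 0.04 0.1 0.03 0 0.007 0.11 1; 0 0 0 0 0 0 1; 0 0 0 0 0 0 1"}}

```text
time_s: 11.13
eef_pos: [0.5698, -0.3269, 0.142]
eef_rot: [-0.03, 0.905, 0.423, 0.012]
wrist_force: [1.1, 0.1, 0.2]
opening: 1.006
```

```bash
python3 - <<'E'
from cfg import *
T=snap('wrist','w8');print(get_obs()['time_s']);rows(back(lean(tilestand(*TP),GX,L),.10))
X=ap(fr(*TP),tilepts());print(proj('wrist',X,T).round(1))
E
```

```text
11.1833
n 1 dist 0.0231 rot [-2.4  0.2 -3. ]
0.005 0.008 -0.115 -0.040 0.003 -0.050 1
[[375.  265.6]
 [283.6 268.8]
 [288.1 116.3]
 [362.4 111.9]]
```

View pics/w8.png

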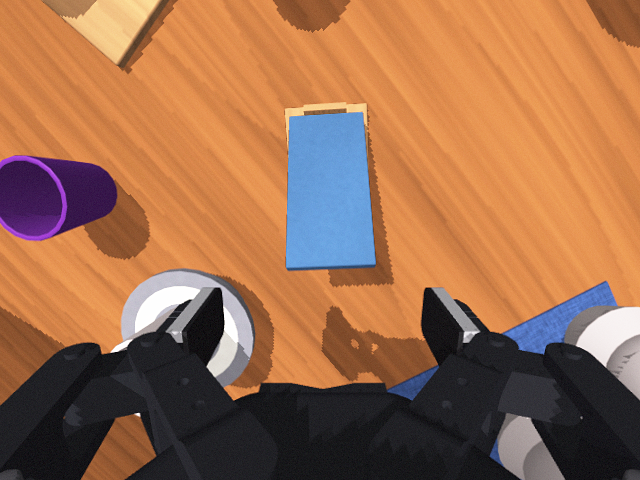

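```bash
python3 - <<'E'
from cfg import *
rows(back(lean(tilestand(*TP),GX,L),.045))
E
```

```text
n 1 dist 0.0322 rot [-2.4  0.2 -3. ]
0.006 0.019 0.160 -0.040 0.003 -0.050 1
```

>>> {"op": "arm_command", "data": {"motion": "0.003 0.01 0.08 -0.02 0 -0.025 1; 0.003 0.01 0.08 -0.02 0 -0.025 1; 0 0 0 0 0 0 1; 0 0 0 0 0 0 1"}}

```text
time_s: 11.52
eef_pos: [0.5698, -0.3253, 0.1069]
eef_rot: [-0.012, 0.893, 0.45, 0.021]
wrist_force: [-0.2, 0.3, -0.1]
opening: 1.0
```

```bash
python3 - <<'E'
from cfg import *
T=snap('wrist','w9');print(get_obs()['time_s'],cur()[:3,3]);rows(lean(tilestand(*TP),GX,L))
X=ap(fr(*TP),tilepts());print(proj('wrist',X,T).round(1))
E
```

```text
11.5667 [ 0.5696049  -0.3252049   0.10673749]
n 2 dist 0.0423 rot [-0.2  0.2  0.4]
0.004 0.008 0.105 -0.001 0.002 0.003 1; 0.004 0.008 0.105 -0.001 0.002 0.003 1
[[382.7 291.4]
 [273.  290.6]
 [284.9 108.3]
 [371.  109. ]]
```

View pics/w9.png

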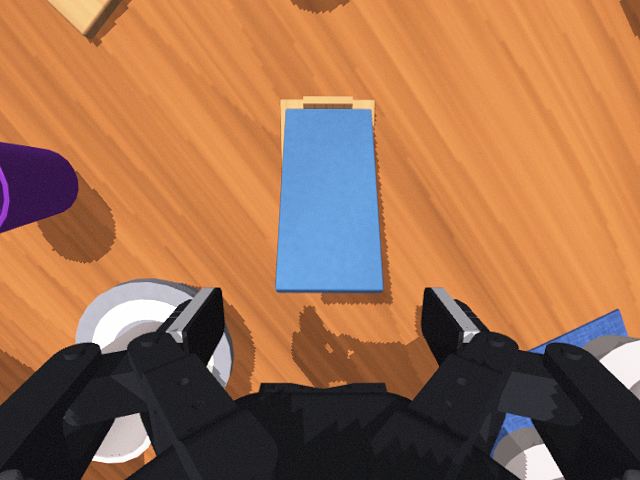

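>>> {"op": "arm_command", "data": {"motion": "0.003 0.006 0.07 0 0 0.002 1; 0.003 0.006 0.07 0 0 0.002 1; 0.003 0.006 0.06 0 0 0.002 1; 0 0 0 0 0 0 1; 0 0 0 0 0 0 1"}}

```text
time_s: 11.98
eef_pos: [0.5756, -0.3257, 0.0659]
eef_rot: [-0.011, 0.895, 0.446, 0.021]
wrist_force: [-0.8, 0.0, 0.4]
opening: 0.997
```

```bash
python3 - <<'E'
from cfg import *
T=snap('wrist','w10');print(get_obs()['time_s'],cur()[:3,3],get_obs()['wrist_force']);rows(lean(tilestand(*TP),GX,L))
X=ap(fr(*TP),tilepts());print(proj('wrist',X,T).round(1))
E
```

```text
12.0333 [ 0.57527445 -0.32547137  0.06558077] [-0.62540746 -0.04834868 -0.47861165]
n 1 dist 0.0019 rot [-0.   0.3 -0. ]
0.002 -0.008 0.004 -0.001 0.004 -0.001 1
[[388.4 337.8]
 [246.1 338. ]
 [265.6 102.9]
 [370.9 102.7]]
```

View pics/w10.png

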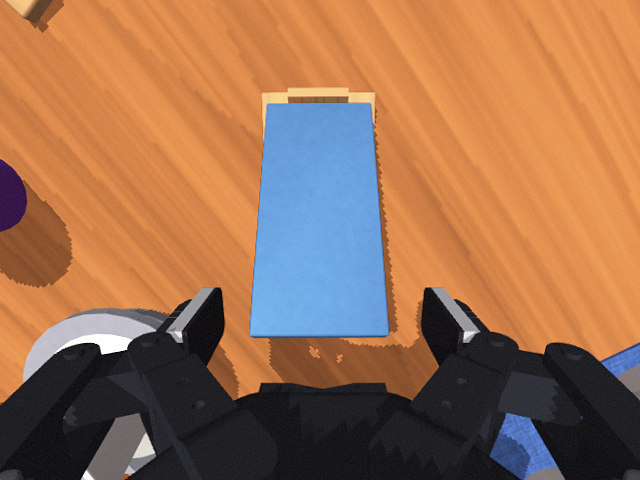

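>>> {"op": "arm_command", "data": {"motion": "0 -0.006 0 0 0 0 1; 0 0 0 0 0 0 0.4; 0 0 0 0 0 0 0.4; 0 0 0 0 0 0 0.4; 0 0 0 0 0 0 0.4; 0 0 0 0 0 0 0.4; 0 0 0 0 0 0 0.4"}}

```text
time_s: 12.62
eef_pos: [0.5755, -0.3258, 0.0682]
eef_rot: [-0.009, 0.894, 0.446, 0.022]
wrist_force: [-0.4, 1.1, -1.0]
opening: 0.638
```

```bash
python3 - <<'E'
from cfg import *
T=snap('wrist','w11');o=get_obs();print(o['time_s'],cur()[:3,3],o['opening'],get_obs()['wrist_force']);
X=ap(fr(*TP),tilepts());print(proj('wrist',X,T).round(1))
np.save('grip.npy',np.linalg.inv(cur())@tilestand(*TP))
print((np.linalg.inv(tilestand(*TP))@cur()).round(4))
E
```

```text
12.6667 [ 0.57543125 -0.32570825  0.0681415 ] 0.6403289832283507 [ 0.59835593  1.07025634 -1.65570841]
[[387.6 334.5]
 [247.7 334.8]
 [266.3 103.3]
 [370.3 103.3]]
[[ 7.912e-01 -2.000e-03  6.116e-01 -4.070e-02]
 [-2.000e-04 -1.000e+00 -2.900e-03 -1.900e-03]
 [ 6.116e-01  2.100e-03 -7.912e-01 -1.250e-02]
 [ 0.000e+00  0.000e+00  0.000e+00  1.000e+00]]
```

View pics/w11.png

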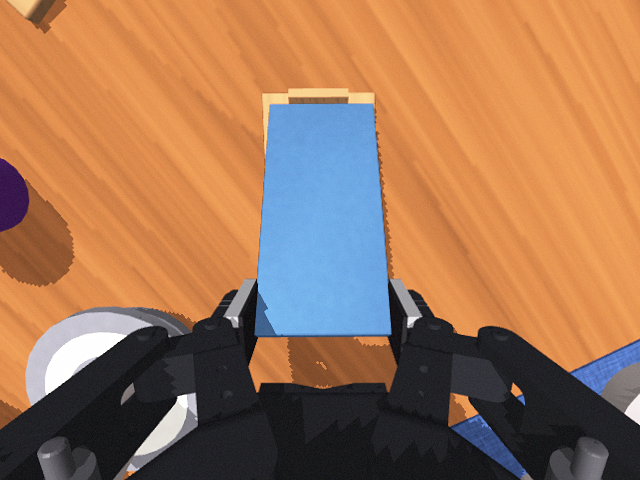

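>>> {"op": "arm_command", "data": {"motion": "0 0 -0.06 0 0 0 0.4; 0 0 -0.12 0 0 0 0.4; 0 0 -0.15 0 0 0 0.4; 0 0 -0.15 0 0 0 0.4; 0 0 -0.05 0 0 0 0.4; 0 0 0 0 0 0 0.4; 0 0 0 0 0 0 0.4"}}

```text
time_s: 13.25
eef_pos: [0.5705, -0.3286, 0.1786]
eef_rot: [-0.011, 0.895, 0.446, 0.021]
wrist_force: [-0.1, 0.3, -1.2]
opening: 0.64
```

```bash
python3 - <<'E'
from cfg import *
T=snap('wrist','w12');o=get_obs();print(o['time_s'],cur()[:3,3],o['opening'],o['wrist_force']);
img=cv2.imread('pics/w12.png');cv2.imwrite('pics/w12c.png',cv2.resize(img[80:350,220:420],(444,600),interpolation=cv2.INTER_CUBIC))
E
```

```text
13.3 [ 0.57037502 -0.32846263  0.1781506 ] 0.6398846826211843 [ 0.21708309  0.10023155 -0.79557758]
```

View pics/w12.png

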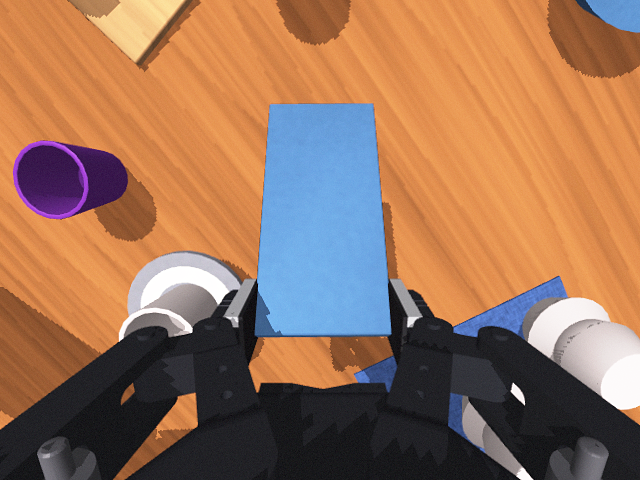

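View pics/w12c.png

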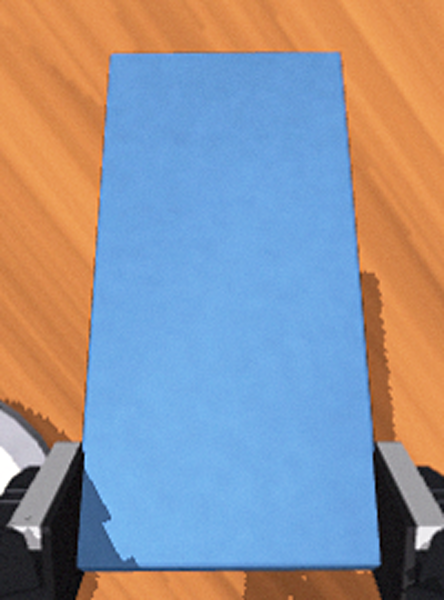

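```bash
python3 - <<'E'
from cfg import *
f,cx,cy,k=K['wrist'];Km=np.array([[f,0,cx],[0,f,cy],[0,0,1]]);dk=np.array([k,0,0,0,0.])
o=np.array([(.06,.028,.004),(.06,-.028,.004),(-.06,-.028,.004),(-.06,.028,.004)])
i=np.array([(269.5,103.9),(373.6,103.4),(390.7,335.4),(255.1,335.4)])
ok,rv,tv=cv2.solvePnP(o,i,Km,dk,flags=cv2.SOLVEPNP_ITERATIVE)
C=np.eye(4);C[:3,:3]=cv2.Rodrigues(rv)[0];C[:3,3]=tv[:,0]
print((cv2.projectPoints(o,rv,tv,Km,dk)[0][:,0]-i).round(2))
G=M@C; print('tool in tile (pnp)\n',np.linalg.inv(G).round(4));
a=np.linalg.inv(G);print('lean',np.degrees(np.arctan2(a[0,2],-a[2,2])))
E
```

```text
[[ 0.26 -0.07]
 [-0.06  0.  ]
 [-0.07 -0.32]
 [-0.09  0.37]]
tool in tile (pnp)
 [[ 8.121e-01 -4.200e-03  5.835e-01 -4.140e-02]
 [-3.800e-03 -1.000e+00 -1.900e-03  2.000e-04]
 [ 5.835e-01 -7.000e-04 -8.121e-01 -8.600e-03]
 [ 0.000e+00  0.000e+00  0.000e+00  1.000e+00]]
lean 35.69958831108203
```

```bash
python3 - <<'E'
from cfg import *
An=np.array([[7.912e-01,0,6.116e-01,-.0407],[0,-1,0,0],[.6116,0,-.7912,-.0125],[0,0,0,1]])
Ap=np.array([[.8121,0,.5835,-.0414],[0,-1,0,0],[.5835,0,-.8121,-.0086],[0,0,0,1]])
np.save('An.npy',An)
Tt=presstile(PP,-.125,0,.0465)
true=Tt@An@np.linalg.inv(Ap)
e=ap(np.linalg.inv(fr(*PP))@true,[(-.06,0,-.004),(.06,0,-.004)]);print(e)
# waypoint: above pre-insert, level, z +.11
up=presstile(PP,-.14,0,.165)@An
q,c=ik(up,get_obs()['q']);print(q.round(2),c)
rows(up)
E
```

```text
[[-1.84450349e-01  2.16566590e-19  3.79460520e-02]
 [-6.45195356e-02 -2.97338519e-19  4.21479609e-02]]
[-0.65  0.56  1.42  0.44  1.67 -0.87] 2.062923488262881e-25
n 9 dist 0.2106 rot [ 15.9  33.  -43.6]
0.094 -0.067 0.019 0.029 0.061 -0.081 1; 0.098 -0.058 0.027 0.029 0.061 -0.081 1; 0.100 -0.049 0.035 0.029 0.061 -0.081 1; 0.102 -0.039 0.043 0.029 0.061 -0.081 1; 0.102 -0.029 0.050 0.029 0.061 -0.081 1; 0.100 -0.019 0.058 0.029 0.061 -0.081 1; 0.097 -0.009 0.064 0.029 0.061 -0.081 1; 0.093 0.002 0.071 0.029 0.061 -0.081 1; 0.088 0.012 0.076 0.029 0.061 -0.081 1
```

>>> {"op": "arm_command", "data": {"motion": "0.095 -0.065 0.02 0.03 0.06 -0.08 0.4; 0.1 -0.06 0.025 0.03 0.06 -0.08 0.4; 0.1 -0.05 0.035 0.03 0.06 -0.08 0.4; 0.1 -0.04 0.045 0.03 0.06 -0.08 0.4; 0.1 -0.03 0.05 0.03 0.06 -0.08 0.4; 0.1 -0.02 0.06 0.03 0.06 -0.08 0.4; 0.095 -0.01 0.065 0.03 0.06 -0.08 0.4; 0.09 0 0.07 0.03 0.06 -0.08 0.4; 0 0 0 0 0 0 0.4; 0 0 0 0 0 0 0.4"}}

```text
time_s: 14.13
eef_pos: [0.5651, -0.1299, 0.1368]
eef_rot: [-0.242, 0.646, 0.698, 0.193]
wrist_force: [1.1, -0.0, -0.8]
opening: 0.64
```

```bash
python3 - <<'E'
from cfg import *
An=np.load('An.npy')
snap('wrist','w13');snap('side','d3');o=get_obs();print(o['time_s'],cur()[:3,3],o['opening'])
rows(presstile(PP,-.14,0,.165)@An)
E
```

```text
14.2333 [ 0.56505397 -0.13024572  0.1374004 ] 0.6376194285904948
n 1 dist 0.0218 rot [ 0.2  1.8 -4.3]
0.085 0.059 -0.035 0.003 0.029 -0.072 1
```

View pics/w13.png

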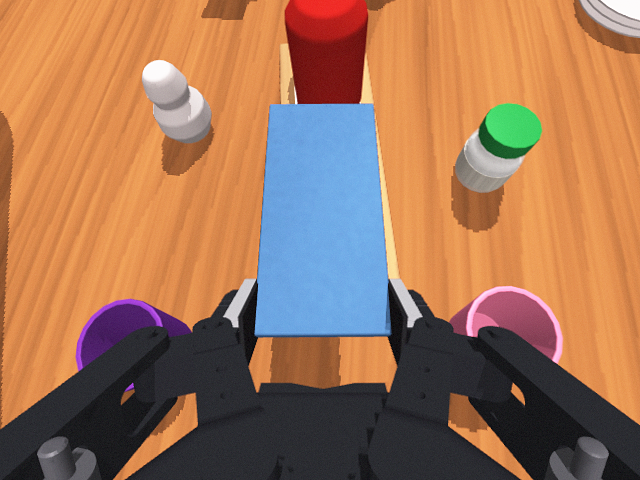

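```bash
python3 - <<'E'
from cfg import *
An=np.load('An.npy')
rows(presstile(PP,-.135,0,.085)@An,n=4)
E
```

```text
n 4 dist 0.0676 rot [ 0.2  1.8 -4.3]
-0.032 0.019 0.076 0.001 0.007 -0.018 1; -0.033 0.018 0.076 0.001 0.007 -0.018 1; -0.034 0.018 0.075 0.001 0.007 -0.018 1; -0.035 0.017 0.075 0.001 0.007 -0.018 1
```

>>> {"op": "arm_command", "data": {"motion": "-0.03 0.02 0.075 0 0.007 -0.018 0.4; -0.033 0.02 0.075 0 0.007 -0.018 0.4; -0.035 0.02 0.075 0 0.007 -0.018 0.4; -0.035 0.02 0.075 0 0.007 -0.018 0.4; 0 0 0 0 0 0 0.4; 0 0 0 0 0 0 0.4"}}

```text
time_s: 14.73
eef_pos: [0.58, -0.119, 0.0711]
eef_rot: [-0.238, 0.619, 0.718, 0.21]
wrist_force: [-0.5, -0.8, -1.3]
opening: 0.639
```

```bash
python3 - <<'E'
from cfg import *
An=np.load('An.npy')
T=snap('wrist','w14');snap('side','d4');snap('scene','s4');o=get_obs();print(o['time_s'],cur()[:3,3],o['opening'])
rows(presstile(PP,-.125,0,.0465)@An)
a=cv2.imread('pics/s4.png')[180:320,200:410];b=cv2.imread('pics/d4.png')[170:330,240:400]
cv2.imwrite('pics/sd4.png',np.hstack([cv2.resize(a,(450,300)),cv2.resize(b,(300,300))]))
b=np.array([(-.165,-.05,.01),(-.165,.05,.01),(-.05,.05,.01),(-.05,-.05,.01),(-.019,0,.162)])
print(proj('wrist',ap(fr(*PP),b),T).round(1))
E
```

```text
14.8833 [ 0.58026707 -0.11922851  0.07214731] 0.6408176741439677
n 2 dist 0.0412 rot [ 0.6  0.7 -0. ]
-0.027 -0.010 0.099 0.005 0.006 -0.000 1; -0.028 -0.010 0.099 0.005 0.006 -0.000 1
[[ 392.4  290.6]
 [ 239.8  291.5]
 [ 252.1  146. ]
 [ 379.7  145.6]
 [ 312.3 -144.4]]
```

View pics/w14.png

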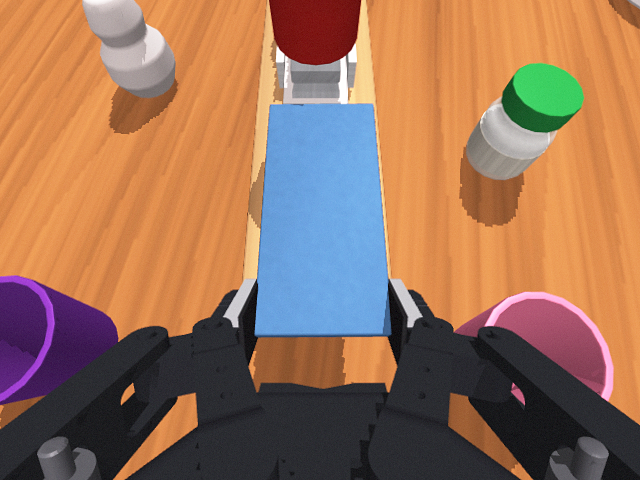

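View pics/sd4.png

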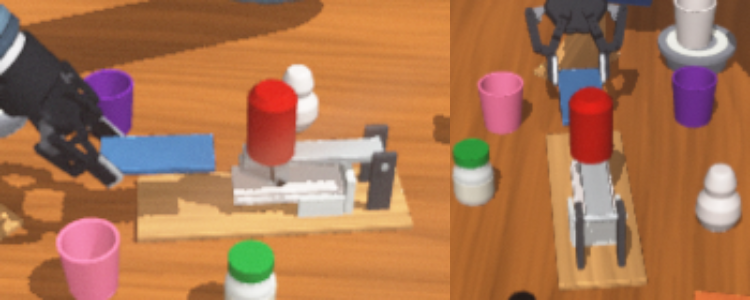

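```bash
python3 - <<'E'
from cfg import *
T=np.load('pics/w14.npy')
img=cv2.imread('pics/w14.png');cv2.imwrite('pics/w14c.png',cv2.resize(img[0:300,230:410],None,fx=2,fy=2,interpolation=cv2.INTER_CUBIC))
img=cv2.imread('pics/w14.png');cv2.imwrite('pics/w14d.png',cv2.resize(img[0:120,250:400],None,fx=5,fy=5,interpolation=cv2.INTER_CUBIC))
n=['pile front top +y','pile -y','lip+','lip-','board +y x=-.05','board -y x=-.05','b+ x=.05','b-','wb+','wb-']
b=[(-.06,.023,.041),(-.06,-.023,.041),(-.053,.015,.062),(-.053,-.015,.062),(-.05,.05,.01),(-.05,-.05,.01),(.05,.05,.01),(.05,-.05,.01),(-.019,.026,.08),(-.019,-.026,.08)]
for a,p in zip(n,proj('wrist',ap(fr(*PP),b),T)): print(a,p.round(1),'crop',((p-[250,0])*5).round(0))
E
```

```text
pile front top +y [282.  129.8] crop [160. 649.]
pile -y [349.  129.7] crop [495. 648.]
lip+ [291.6  99. ] crop [208. 495.]
lip- [338.7  99. ] crop [444. 495.]
board +y x=-.05 [252.1 146. ] crop [ 11. 730.]
board -y x=-.05 [379.7 145.6] crop [648. 728.]
b+ x=.05 [260.4  54.5] crop [ 52. 273.]
b- [371.3  54.5] crop [607. 273.]
wb+ [273.4  36.2] crop [117. 181.]
wb- [356.2  36.3] crop [531. 181.]
```

View pics/w14d.png

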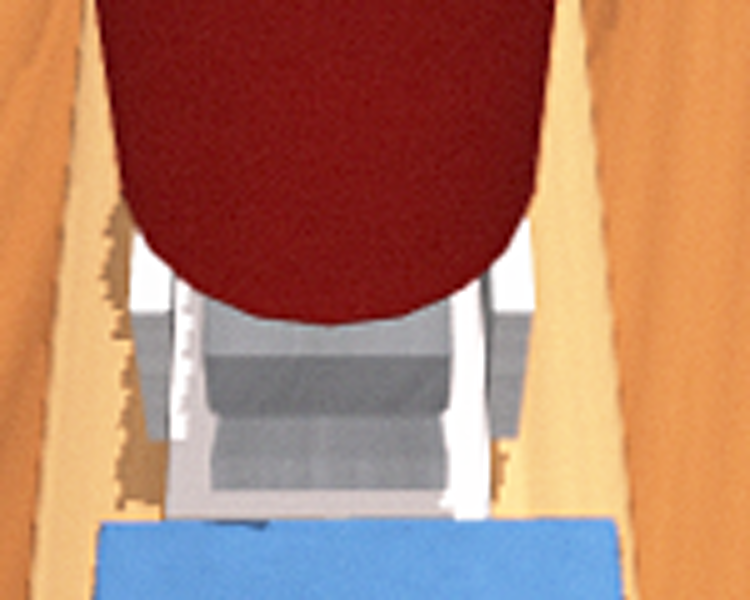

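View pics/w14c.png

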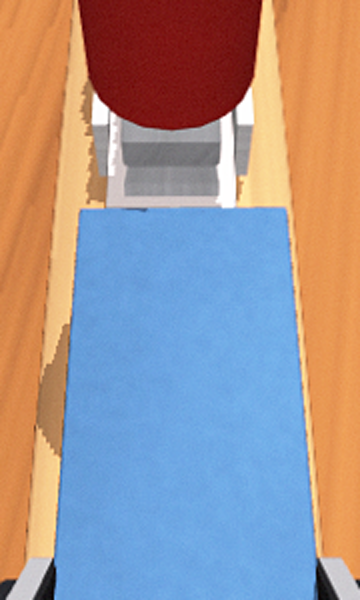

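>>> {"op": "arm_command", "data": {"motion": "-0.019 -0.007 0.066 0.003 0.004 0 0.4; -0.019 -0.007 0.066 0.003 0.004 0 0.4; -0.019 -0.007 0.055 0.003 0.004 0 0.4; 0 0 0 0 0 0 0.4; 0 0 0 0 0 0 0.4"}}

```text
time_s: 15.3
eef_pos: [0.5749, -0.1066, 0.0343]
eef_rot: [-0.243, 0.617, 0.718, 0.211]
wrist_force: [0.3, -0.3, -0.9]
opening: 0.634
```

```bash
cat > st.py <<'E'
from cfg import *
An=np.load('An.npy')
def st():
    o=log();t=np.linalg.inv(fr(*PP))@cur()@np.linalg.inv(An)
    print('t',round(o['time_s'],2),'tile press xyz mm',(t[:3,3]*1000).round(1),'rpy',R.from_matrix(t[:3,:3]).as_euler('xyz',degrees=True).round(2),'F',o['wrist_force'].round(1),'op',round(o['opening'],3))
E
python3 - <<'E'
from st import *
st();rows(presstile(PP,-.125,0,.0465)@An)
E
```

```text
t 15.3 tile press xyz mm [-126.9   -0.3   46.7] rpy [-0.19  0.13 -0.14] F [ 0.3 -0.3 -0.9] op 0.634
n 1 dist 0.002 rot [0.2 0.1 0. ]
0.007 -0.001 0.007 0.004 0.002 0.000 1
```

Right at the mouth. I'm checking height and level from the outside cameras before sliding in.

```bash
python3 - <<'E'
from st import *
T=snap('wrist','w15');snap('side','d5');snap('scene','s5')
a=cv2.imread('pics/s5.png')[215:305,210:390]
cv2.imwrite('pics/s5c.png',cv2.resize(a,(800,400),interpolation=cv2.INTER_CUBIC))
t=cur()@np.linalg.inv(An)
print('nominal corners in crop',((proj('scene',ap(t,[(.06,.028,.004),(.06,-.028,.004),(-.06,-.028,.004),(.06,-.028,-.004)]))-[210,215])*4.444).round(0))
print('pile front top',((proj('scene',ap(fr(*PP),[(-.06,.023,.041),(-.06,-.023,.041),(-.053,-.015,.062)]))-[210,215])*4.444).round(0))
img=cv2.imread('pics/w15.png');cv2.imwrite('pics/w15c.png',cv2.resize(img[0:140,240:410],None,fx=4.5,fy=4.2,interpolation=cv2.INTER_CUBIC))
E
```

```text
nominal corners in crop [[423. 167.]
 [430. 238.]
 [194. 247.]
 [430. 249.]]
pile front top [[437. 186.]
 [444. 244.]
 [456. 203.]]
```

View pics/s5c.png

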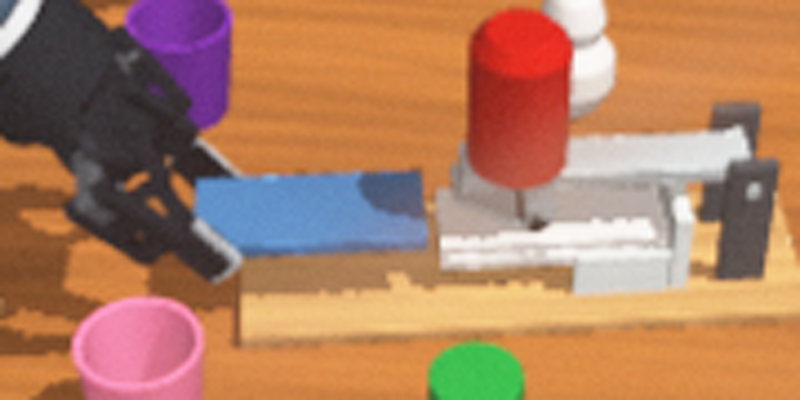

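View pics/w15c.png

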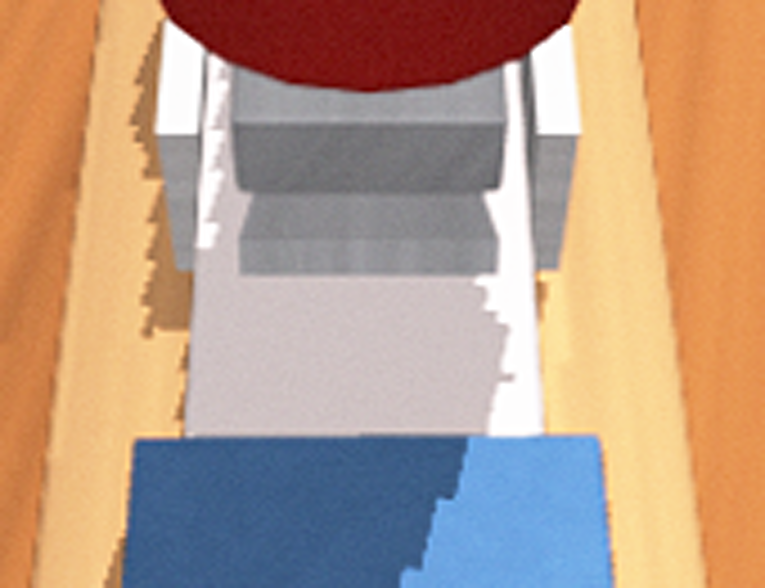

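```bash
python3 - <<'E'
from st import *
a=cv2.imread('pics/s5.png')[250:284,290:374]
a=cv2.resize(a,(798,323),interpolation=cv2.INTER_NEAREST)
cv2.imwrite('pics/s5z.png',a)
t=cur()@np.linalg.inv(An)
f=lambda X,T:((proj('scene',ap(T,X))-[290,250]+.5)*9.5).round(0)
print('tile',f([(.06,.028,.004),(.06,-.028,.004),(.06,-.028,-.004),(-.02,-.028,.004)],t).tolist())
print('pile',f([(-.06,.023,.041),(-.06,-.023,.041),(-.06,-.023,.033),(-.06,-.023,.025),(.01,-.0315,.036),(.01,-.0315,.01)],fr(*PP)).tolist())
b=cv2.imread('pics/d5.png')[195:275,270:350];cv2.imwrite('pics/d5z.png',cv2.resize(b,(600,600),interpolation=cv2.INTER_NEAREST))
g=lambda X,T:((proj('side',ap(T,X))-[270,195]+.5)*7.5).round(0)
print('side tile',g([(.06,.028,.004),(.06,-.028,.004),(-.06,-.028,.004),(-.06,.028,.004)],t).tolist())
print('side pile',g([(-.06,.023,.041),(-.06,-.023,.041),(.0,-.023,.041),(.0,-.023,.025),(-.165,-.05,.01),(-.165,.05,.01)],fr(*PP)).tolist())
E
```

```text
tile [[150.0, 30.0], [164.0, 180.0], [164.0, 205.0], [-172.0, 194.0]]
pile [[180.0, 71.0], [193.0, 194.0], [193.0, 219.0], [193.0, 243.0], [483.0, 220.0], [478.0, 298.0]]
side tile [[417.0, 403.0], [238.0, 411.0], [216.0, 203.0], [384.0, 195.0]]
side pile [[406.0, 443.0], [258.0, 451.0], [272.0, 568.0], [272.0, 610.0], [159.0, 347.0], [457.0, 331.0]]
```

View pics/s5z.png

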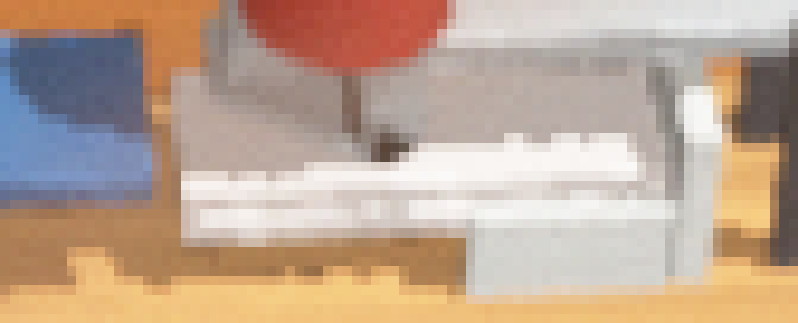

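View pics/d5z.png

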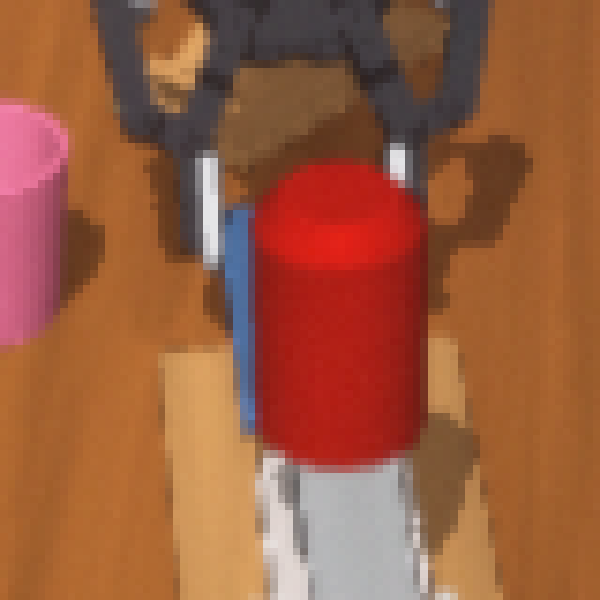

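>>> {"op": "arm_command", "data": {"motion": "0.04 0 0.03 0.002 0 0 0.4; 0.04 0 0.03 0 0 0 0.4; 0.04 0 0.03 0 0 0 0.4; 0 0 0 0 0 0 0.4"}}

```text
time_s: 15.78
eef_pos: [0.5713, -0.0754, 0.0367]
eef_rot: [-0.242, 0.617, 0.719, 0.211]
wrist_force: [0.4, 1.5, -1.6]
opening: 0.635
```

```bash
python3 - <<'E'
from st import *
st();rows(presstile(PP,-.06,0,.0468)@An,n=4)
E
```

```text
t 15.78 tile press xyz mm [-95.5  -1.5  49. ] rpy [-0.24  0.26 -0.12] F [ 0.4  1.5 -1.6] op 0.635
n 4 dist 0.0356 rot [0.3 0.3 0.1]
0.033 -0.002 0.029 0.001 0.001 0.000 1; 0.033 -0.002 0.029 0.001 0.001 0.000 1; 0.033 -0.002 0.029 0.001 0.001 0.000 1; 0.033 -0.002 0.029 0.001 0.001 0.000 1
```

>>> {"op": "arm_command", "data": {"motion": "0.032 -0.003 0.032 0.002 0.001 0 0.4; 0.032 -0.003 0.032 0.002 0.001 0 0.4; 0 0 0 0 0 0 0.4"}}

```text
time_s: 16.03
eef_pos: [0.5687, -0.0589, 0.0343]
eef_rot: [-0.24, 0.617, 0.72, 0.208]
wrist_force: [-0.9, 0.6, -2.1]
opening: 0.635
```

```bash
python3 - <<'E'
from st import *
st();rows(presstile(PP,-.06,0,.0468)@An,n=2)
E
```

```text
t 16.03 tile press xyz mm [-78.6  -1.4  46.3] rpy [-0.23  0.67  0.01] F [-0.9  0.6 -2.1] op 0.635
n 2 dist 0.0188 rot [0.2 0.7 0.1]
0.038 -0.004 0.028 0.001 0.006 0.001 1; 0.037 -0.004 0.028 0.001 0.006 0.001 1
```

>>> {"op": "arm_command", "data": {"motion": "0.04 -0.004 0.027 0.002 0.008 0 0.4; 0.04 -0.004 0.027 0.002 0.006 0 0.4; 0 0 0 0 0 0 0.4"}}

```text
time_s: 16.28
eef_pos: [0.5657, -0.0427, 0.035]
eef_rot: [-0.242, 0.616, 0.72, 0.21]
wrist_force: [0.2, 1.0, -3.9]
opening: 0.64
```

```bash
python3 - <<'E'
from st import *
st();rows(presstile(PP,-.04,0,.0468)@An,n=2)
snap('wrist','w16');snap('scene','s6');a=cv2.imread('pics/s6.png')[215:305,210:390]
cv2.imwrite('pics/s6c.png',cv2.resize(a,(800,400),interpolation=cv2.INTER_CUBIC))
E
```

```text
t 16.28 tile press xyz mm [-62.3  -0.8  47.3] rpy [-0.2   0.33  0.06] F [ 0.2  1.  -3.9] op 0.64
n 2 dist 0.0224 rot [0.1 0.3 0.2]
0.043 -0.002 0.035 0.001 0.003 0.001 1; 0.043 -0.002 0.036 0.001 0.003 0.001 1
```

View pics/s6c.png

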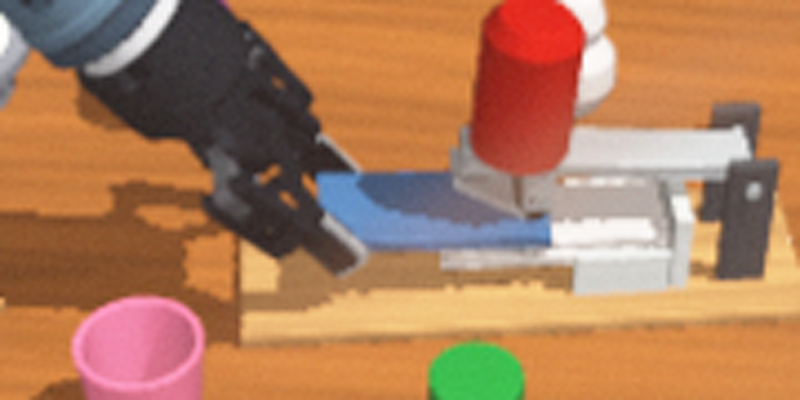

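View pics/w16.png

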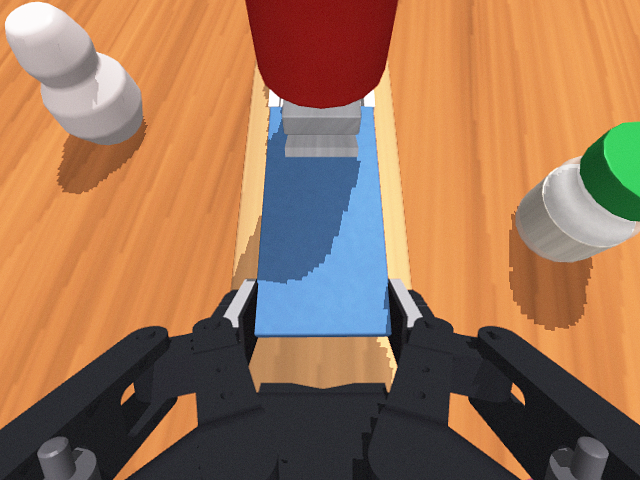

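The arm is riding up on the tile and the tile is centred. I'll carry on sliding it in.

>>> {"op": "arm_command", "data": {"motion": "0.042 -0.003 0.031 0.001 0.004 0.001 0.4; 0.042 -0.003 0.031 0.001 0.004 0.001 0.4; 0.042 -0.003 0.031 0.001 0.003 0 0.4; 0 0 0 0 0 0 0.4"}}

```text
time_s: 16.72
eef_pos: [0.5584, -0.0109, 0.0346]
eef_rot: [-0.248, 0.615, 0.718, 0.211]
wrist_force: [0.8, 2.0, -3.3]
opening: 0.642
```

```bash
python3 - <<'E'
from st import *
st();rows(presstile(PP,-.01,0,.0465)@An,n=3)
E
```

```text
t 16.72 tile press xyz mm [-29.9   1.4  47.3] rpy [ 0.09 -0.32 -0.  ] F [ 0.8  2.  -3.3] op 0.642
n 3 dist 0.0198 rot [-0.1 -0.3 -0.1]
0.025 0.002 0.021 -0.000 -0.002 -0.000 1; 0.025 0.002 0.021 -0.000 -0.002 -0.000 1; 0.025 0.002 0.021 -0.000 -0.002 -0.000 1
```

>>> {"op": "arm_command", "data": {"motion": "0.024 0.003 0.022 0 -0.002 0 0.4; 0.024 0.003 0.022 0 -0.002 0 0.4; 0.02 0.002 0.017 0 0 0 0.4; 0 0 0 0 0 0 0.4"}}

```text
time_s: 17.05
eef_pos: [0.5565, 0.01, 0.0331]
eef_rot: [-0.246, 0.616, 0.719, 0.21]
wrist_force: [0.7, -1.4, -3.8]
opening: 0.639
```

```bash
python3 - <<'E'
from st import *
st();rows(presstile(PP,0.0015,0,.0455)@An,n=3)
snap('wrist','w17');snap('scene','s7');snap('side','d7');a=cv2.imread('pics/s7.png')[205:295,210:390]
cv2.imwrite('pics/s7c.png',cv2.resize(a,(800,400),interpolation=cv2.INTER_CUBIC))
E
```

```text
t 17.05 tile press xyz mm [-8.9  0.1 45.6] rpy [ 0.12 -0.05  0.06] F [ 0.7 -1.4 -3.8] op 0.639
n 3 dist 0.0104 rot [-0.1 -0.1 -0. ]
0.014 0.000 0.011 -0.001 -0.000 -0.000 1; 0.014 0.000 0.011 -0.001 -0.000 -0.000 1; 0.014 0.000 0.011 -0.001 -0.000 -0.000 1
```

View pics/s7c.png

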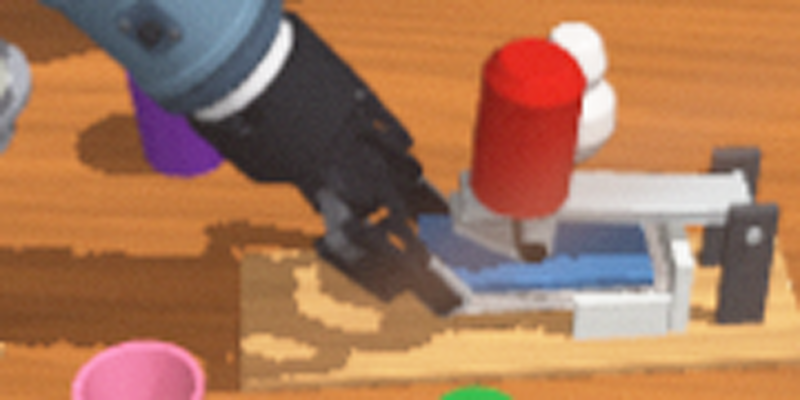

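View pics/w17.png

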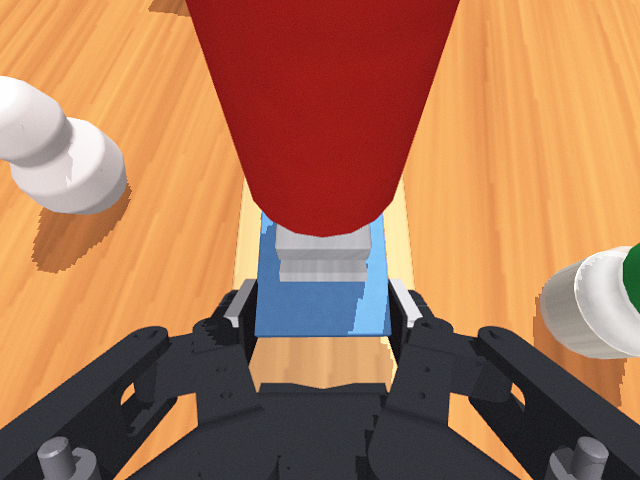

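>>> {"op": "arm_command", "data": {"motion": "0.014 0 0.011 0 0 0 0.4; 0.014 0 0.011 0 0 0 0.4; 0.012 0 0.01 0 0 0 0.4"}}

```text
time_s: 17.45
eef_pos: [0.5556, 0.0183, 0.0329]
eef_rot: [-0.245, 0.616, 0.718, 0.21]
wrist_force: [1.5, -1.5, -4.7]
opening: 0.639
```

```bash
python3 - <<'E'
from st import *
st()
E
```

```text
t 17.45 tile press xyz mm [-0.6 -0.3 45.4] rpy [ 0.08  0.04 -0.04] F [ 1.5 -1.5 -4.7] op 0.639
```

>>> {"op": "arm_command", "data": {"motion": "0.01 0 0.008 0 0 0 0.4; 0.01 0 0.008 0 0 0 0.4"}}

```text
time_s: 17.62
eef_pos: [0.5555, 0.0202, 0.0325]
eef_rot: [-0.243, 0.617, 0.719, 0.208]
wrist_force: [-2.9, -21.0, -0.8]
opening: 0.641
```

```bash
python3 - <<'E'
from st import *
st()
E
```

```text
t 17.62 tile press xyz mm [ 1.4 -0.6 44.6] rpy [ 0.02  0.45 -0.05] F [ -2.9 -21.   -0.8] op 0.641
```

Contact with the back stop: 21 N at computed x +1.4 mm. I'll relax and let go.

>>> {"op": "arm_command", "data": {"motion": "0 0 0 0 0 0 0.4; 0 0 0 0 0 0 0.4; 0 0 0 0 0 0 0.8; 0 0 0 0 0 0 1; 0 0 0 0 0 0 1; 0 0 0 0 0 0 1; 0 0 0 0 0 0 1"}}

```text
time_s: 18.2
eef_pos: [0.5559, 0.0221, 0.035]
eef_rot: [-0.244, 0.616, 0.719, 0.21]
wrist_force: [0.7, -0.2, -0.7]
opening: 1.001
```

```bash
python3 - <<'E'
from st import *
st();snap('wrist','w18')
E
```

```text
t 18.2 tile press xyz mm [ 3.2 -1.2 47.4] rpy [-0.06  0.17 -0.05] F [ 0.7 -0.2 -0.7] op 1.001
```

View pics/w18.png

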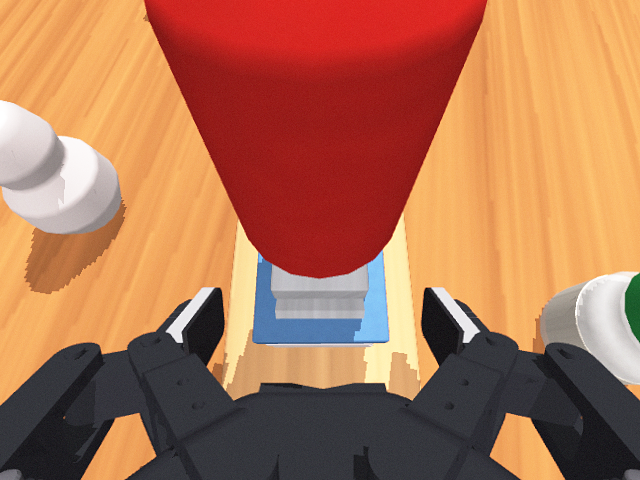

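>>> {"op": "arm_command", "data": {"motion": "-0.02 0 -0.06 0 0 0 1; -0.03 0 -0.12 0 0 0 1; -0.03 0 -0.18 0 0 0 1; 0 0 -0.19 0 0 0 1; 0 0 -0.19 0 0 0 1; 0 0 -0.05 0 0 0 1; 0 0 0 0 0 0 1; 0 0 0 0 0 0 1"}}

```text
time_s: 18.92
eef_pos: [0.5717, -0.0928, 0.1567]
eef_rot: [-0.245, 0.616, 0.719, 0.208]
wrist_force: [-0.8, -0.3, -0.4]
opening: 1.0
```

```bash
python3 - <<'E'
from st import *
st();T=snap('wrist','w19');snap('scene','s8');snap('side','d8')
a=cv2.imread('pics/s8.png')[185:305,170:410];cv2.imwrite('pics/s8c.png',cv2.resize(a,(800,400),interpolation=cv2.INTER_CUBIC))
b=cv2.imread('pics/d8.png')[160:330,250:420];cv2.imwrite('pics/d8c.png',cv2.resize(b,(600,600),interpolation=cv2.INTER_CUBIC))
print(proj('wrist',ap(presstile(PP,.0015,0,.045),[(-.06,.028,.004),(-.06,-.028,.004)]),T))
print('scene s8c tile',((proj('scene',ap(presstile(PP,.0015,0,.045),[(-.06,-.028,.004),(.06,-.028,.004)]))-[170,185])*3.333).round())
E
```

```text
t 18.92 tile press xyz mm [-112.8    0.8  169.1] rpy [0.16 0.15 0.01] F [-0.8 -0.3 -0.4] op 1.0
[[291.49008756 214.10605729]
 [355.59139563 214.00489439]]
scene s8c tile [[469. 279.]
 [642. 271.]]
```

View pics/w19.png

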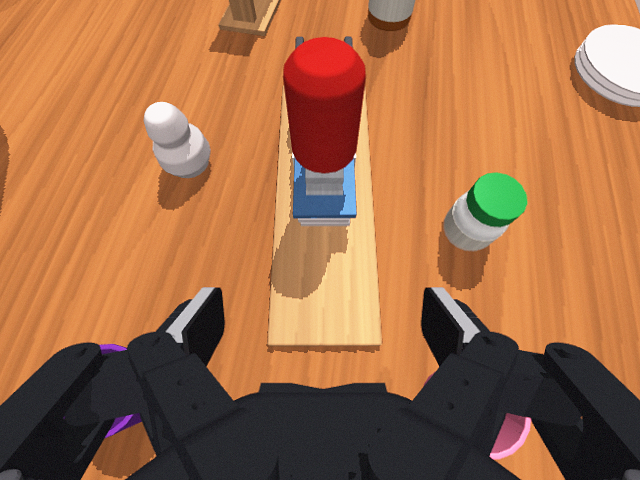

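View pics/s8c.png

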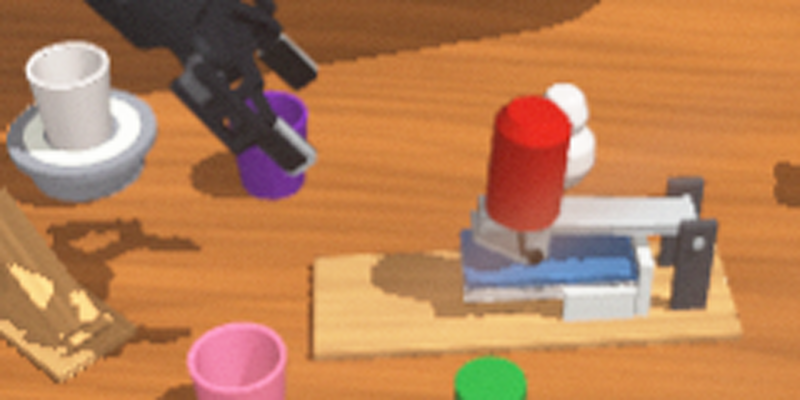

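View pics/d8c.png

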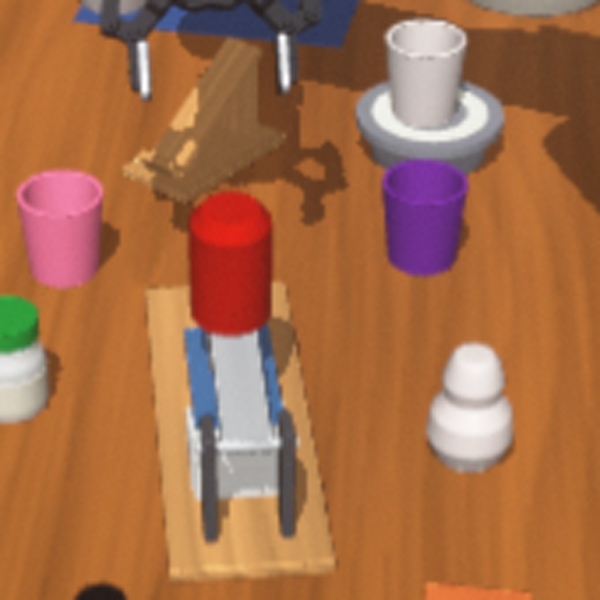

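```bash
python3 - <<'E'
from st import *
T=np.load('pics/w19.npy')
a=cv2.imread('pics/w19.png')[150:240,270:380];cv2.imwrite('pics/w19z.png',cv2.resize(a,None,fx=6.5,fy=6.5,interpolation=cv2.INTER_CUBIC))
f=lambda X:((proj('wrist',ap(fr(*PP),X),T)-[270,150]+.5)*6.5).round()
for x in (.0015,-.003): print(x,f([(x-.06,.028,.049),(x-.06,-.028,.049),(x-.06,.028,.041)]).tolist())
print('pile',f([(-.06,.023,.041),(-.06,-.023,.041),(-.06,-.023,.025),(-.06,.023,.025),(-.05,.02,.01)]).tolist())
b=cv2.imread('pics/s8.png')[245:285,300:380];cv2.imwrite('pics/s8z.png',cv2.resize(b,None,fx=10,fy=10,interpolation=cv2.INTER_CUBIC))
E
```

```text
0.0015 [[143.0, 420.0], [560.0, 419.0], [148.0, 445.0]]
-0.003 [[142.0, 450.0], [561.0, 450.0], [147.0, 475.0]]
pile [[184.0, 455.0], [518.0, 455.0], [510.0, 502.0], [192.0, 502.0], [220.0, 482.0]]
```

View pics/w19z.png

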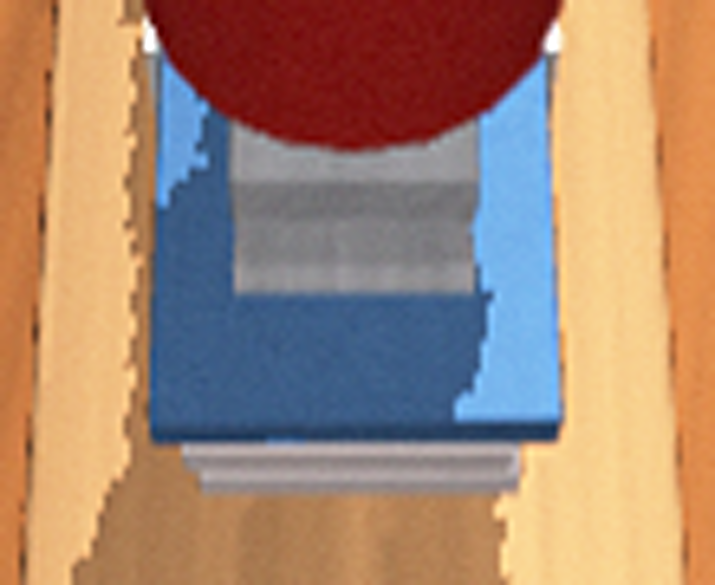

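View pics/s8z.png

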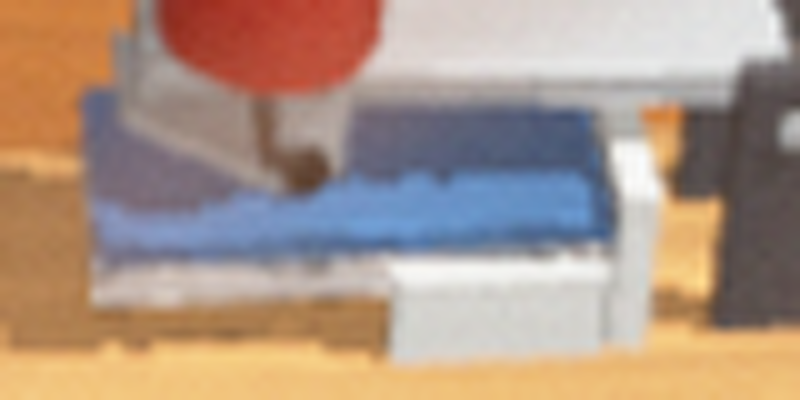

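```bash
python3 - <<'E'
from bench import *
print(hand_in(), get_obs()['time_s'])
E
```

```text
the job is handed in; nothing more can be done
the job is handed in; nothing more can be done
```

I did both parts of the job and handed it in at about 19 s on the robot's clock; no verdict was reported.

**Cup:** I stood it on the banding wheel. The wrist camera put it about 6 mm from the wheel's middle, and it is upright in the last scene and side pictures. My first grip was too high, nudging the cup about 4 mm on the board. I opened, lowered and gripped again before lifting.

**Blue tile:** I gripped it at its upper end with the tool leaned back about 38 degrees and slid it under the arm. It met the back stop at a computed press x of +1.4 mm, with 21 N measured at the wrist. Then I let go and backed away.

**Last checks:**
- The last pictures show the tile flat and square on the pile under the raised arm. Its outer edge is within about 1 mm of the predicted home position.
- The white pile is intact. It looks about 1.5 mm further in than predicted, as if pushed up to the stop.
- The vase and jar look undisturbed. The bottle and the terracotta tile were only partly in view, and the robot did not work near them after the start.

**Disagreements:** My two estimates of the tile's tilt in the grip differed by 2 degrees (37.7 from the stand geometry, 35.7 from the wrist picture). They agreed on the height of the leading end, so I used the first. The scene camera was about 1 pixel off my press model, for the tile and the pile alike. I did not read the press arm's joint value; I judged it only from the pictures.

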